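Close the culture pots with the stacked lids

TASK

Close the four empty culture pots: take the stack of stopper lids apart from the top and seat each lid, plug down and flat on the rim, on the pot of its own shape and size. Turn the two square lids so that they sit square on their pots, and leave all the pots standing where they are.

Things in the scene. Friction and masses are not known exactly. Their poses are not given: they have to be found in the camera images.
- big_square_lid_head (a point): Loose lid, 66 mm square, white top, grey edge: head 16 mm thick over a round plug 32 mm across, 14 mm long; 80 g. Point: centre of the head, 22 mm above the plug's foot. z up; x, y square to its sides. Lowest of the stack, on a fixed steel stand 48 mm across, 40 mm high; 14 mm gap under the head for fingertips.
- big_round_lid_head (a point): Loose lid, 66 mm in diameter, round, white top, grey edge: head 16 mm thick over a round plug 32 mm across, 14 mm long; 70 g. Point: centre of the head, 22 mm above the plug's foot. z up; x, y mean nothing. No. 3 from the top of the stack; its plug stands on the lid below, leaving a 14 mm gap under the head for fingertips.
- small_square_lid_head (a point): Loose lid, 46 mm square, white top, grey edge: head 16 mm thick over a round plug 16 mm across, 14 mm long; 45 g. Point: centre of the head, 22 mm above the plug's foot. z up; x, y square to its sides. No. 2 from the top of the stack; its plug stands on the lid below, leaving a 14 mm gap under the head for fingertips.
- small_round_lid_head (a point): Loose lid, 46 mm in diameter, round, white top, grey edge: head 16 mm thick over a round plug 16 mm across, 14 mm long; 40 g. Point: centre of the head, 22 mm above the plug's foot. z up; x, y mean nothing. No. 1 from the top of the stack; its plug stands on the lid below, leaving a 14 mm gap under the head for fingertips.
- big_square_pot_rim (a point): Loose empty white ceramic pot, square, 58 mm across outside, 75 mm high, walls 5 mm (mouth 48 mm), 300 g. Point: centre of the mouth at rim height, 75 mm above the bench. z up; x, y square to its sides. With its lid seated, the head's centre is 8 mm above this point.
- big_round_pot_rim (a point): Loose empty white ceramic pot, round, 58 mm across outside, 75 mm high, walls 5 mm (mouth 48 mm), 280 g. Point: centre of the mouth at rim height, 75 mm above the bench. z up; x, y mean nothing. With its lid seated, the head's centre is 8 mm above this point.
- small_square_pot_rim (a point): Loose empty white ceramic pot, square, 41 mm across outside, 55 mm high, walls 5 mm (mouth 31 mm), 160 g. Point: centre of the mouth at rim height, 55 mm above the bench. z up; x, y square to its sides. With its lid seated, the head's centre is 8 mm above this point.
- small_round_pot_rim (a point): Loose empty white ceramic pot, round, 41 mm across outside, 55 mm high, walls 5 mm (mouth 31 mm), 150 g. Point: centre of the mouth at rim height, 55 mm above the bench. z up; x, y mean nothing. With its lid seated, the head's centre is 8 mm above this point.
Not all that is in view belongs to the job. What is shaped like the part that bears big_round_lid_head but red or yellow is not meant.

How it is judged:
By the outcome, as a careful person would: the job done as asked, in the order asked, and still so for the second after the job is handed in, with the robot touching nothing.
It also fails if it takes over 128 s, if anything falls off the work surface, if the arm or the gripper's body presses on something with over 40 N, if the wrist force passes 120 N, or if a joint passes its speed limit or range.

ROBOT

A 7-joint arm with a two-finger parallel gripper is mounted at the origin on the work surface. World frame = base frame: x ahead of the robot, y to its left, z up, the work surface at z = 0. Lengths are in m, angles in rad, forces in N, time in s.
With the tool pointing down it reaches from about 0.4 to 0.85 m from the base axis. Payload 4.4 kg.
Tool frame: the origin (TCP) lies on the centre line of the jaws, within the pads' length; the fingertips stand 25 mm ahead of it and the grasp point (between the pads) lies 6 mm ahead of it; z points along the fingers, y is the direction in which the jaws open and shut (so a half turn about z gives the same grasp; the last joint's range is limited). The gripper opens to 94 mm and grips with 3 to 60 N. Pads are 16 mm wide; open, the fingers measure 119 mm over their backs; the gripper's body (75 mm by 177 mm) begins 78 mm behind the grasp point.
Start: joints at [-1.261, 0.628, 0.038, 1.517, -0.027, 0.996, -0.02], TCP at [0.239, 0.605, 0.23] pointing down, gripper open.
Joint ranges: [-3.06, 3.06], [-0.37, 2.12], [-1.25, 1.32], [0.18, 2.47], [-1.1, 4.24], [0.23, 1.98], [-2.94, 2.94]. Speed limits (rad/s): [2.57, 2.57, 3.14, 3.14, 3.14, 3.14, 3.14].

INTERFACE

Orientations are given as a unit quaternion [w, x, y, z].
In Python, from plant import status, cams, ctrl gives the robot as it stands.
- The arm moves only by the tool step_arm, never from a script. Its argument "targets" is a list of rows, each an object with "jaw": the gripper command: -1 is shut, 1 is fully open, values between are in proportion; "slide": the shift along the world's x, y, z in m, a list of three; "twist": the turn about the world's z in rad. In form: [{"jaw": jaw, "slide": [tx, ty, tz], "twist": twist}, ...]. A call has 1 to 12 rows; each row is the pose to reach, as a shift and turn from the pose measured when the call began; what a row does not reach only later rows make up. A row lasts 1/10 s, in which the tool goes at most 50 mm and 8.59 degrees, less where a joint would pass 70% of its speed; a pose out of reach is approached as far as the arm can. A call with a gripper value outside its range is refused whole. The fingers move at their own pace and stop on an object; "squeeze" is the grip in N (left out, the last holds). Time passes only in rows, so rows that repeat a pose let the fingers close. It gives the time, the measured TCP pose, the force and the opening at its end, in the units of the state.
- status.state(): the state, without advancing time (a new reading comes with each control period).
- cams.snapshot(name): name is "scene" or "side" or "wrist"; returns a dict with "img" (480x640x3 uint8, blue, green, red), "K" (3x3 intrinsics, pixels), "k1" (the pictures are not rectified: a ray, as slopes to the right and down, at radius r is drawn at 1 + k1 r^2 times it, then the intrinsics apply), "R" (3x3) and "t" (3): a world point X has camera coordinates R X + t. Camera axes: x right, y down, z forward; pixel columns grow to the right and rows downward; lengths in m; the calibration is good to about 2 mm. A picture is of the moment at which its call begins. There is no depth.
- ctrl.job_done(): hands the job in, once; it reports no verdict.
The state is a dict: "clock": time; "qpos": joint angles; "qd": joint speeds; "joint_efforts": joint torques, N m; "ee_pos": TCP position; "orientation": TCP orientation; "contact_force": force on the tool from outside, world axes, zero at the start; "torque": the same for the moment, N m; "opening": finger opening in m.
Only numpy, scipy, OpenCV 4.12 (cv2) and the standard library are available. Lean on these libraries where they do the work, as an engineer would, in place of code of your own. Each camera call takes 0.05 s, during which the arm holds its last target.

## Working session

There is one attempt and no reset: what is moved stays moved. The work goes in short steps, Python scripts to look and compute and a tool call to move; the robot and the scene stay as the last step left them, time stands still between calls to the robot, and variables do not carry over. Pictures are saved under pics/ and viewed, and the job is handed in when it is done.

Besides the shell and the picture viewer there is one more tool, called as a command line: name --argument value ..., lists and objects as JSON in quotes. step_arm: Moves the arm, as the interface text tells. Its arguments: {"type":"object","properties":{"targets":{"type":"array","items":{"type":"object","properties":{"jaw":{"type":"number"},"slide":{"type":"array","items":{"type":"number"}},"twist":{"type":"number"}}}},"squeeze":{"type":"number"}},"required":["targets"]}

```bash
ls; mkdir -p pics; python3 - <<'E'
from plant import status,cams
import cv2
print(status.state())
for n in ["scene","side","wrist"]:
    s=cams.snapshot(n); cv2.imwrite(f"pics/{n}0.png",s["img"]); print(n,s["K"],s["k1"],s["R"],s["t"])
E
```

```text
pics
{'clock': 0.0, 'qpos': array([-1.26080596,  0.6293323 ,  0.03847542,  1.51835993, -0.02699459,
        0.99633039, -0.01999363]), 'qd': array([ 5.32377914e-04, -1.00643885e-03, -8.60059336e-06,  1.23161507e-03,
       -7.90014509e-04,  7.78990266e-04,  3.43909445e-04]), 'joint_efforts': array([-1.22385977e-04, -5.49719560e+01,  1.14319123e+00, -1.86641604e+01,
       -5.23304008e-02,  2.34706176e-02,  1.47810824e-04]), 'ee_pos': array([0.23831605, 0.60405678, 0.22956627]), 'orientation': array([-1.54474363e-04,  1.86800088e-01,  9.82397483e-01, -9.42961656e-04]), 'contact_force': array([-0.5525358 , -0.47594616,  0.37391013]), 'torque': array([-0.05183126,  0.04131278, -0.0099304 ]), 'opening': 0.09375543624521497}
scene [[617.393007     0.         313.99557038]
 [  0.         617.393007   232.24183534]
 [  0.           0.           1.        ]] 0.020330068564698284 [[ 0.14121703  0.98995177  0.0072968 ]
 [ 0.84002079 -0.11592257 -0.5300255 ]
 [-0.52385382  0.08097809 -0.84795031]] [-0.11601018 -0.355115    1.39012536]
side [[509.34675967   0.         313.09994802]
 [  0.         509.34675967 242.43539374]
 [  0.           0.           1.        ]] 0.019209418358744505 [[ 0.9798726  -0.19896762 -0.01617293]
 [-0.1236058  -0.54111865 -0.8318126 ]
 [ 0.1567523   0.81706945 -0.5548209 ]] [-0.47570968  0.17788004  0.9494538 ]
wrist [[426.11044454   0.         313.69916601]
 [  0.         426.11044454 235.12693824]
 [  0.           0.           1.        ]] -0.1007132088942456 [[ 3.67851435e-01  9.29884361e-01 -6.29323577e-04]
 [ 8.90622575e-01 -3.52125188e-01  2.87748642e-01]
 [ 2.67351362e-01 -1.06409241e-01 -9.57705760e-01]] [-0.65022147 -0.02947104  0.39185198]
```

View pics/scene0.png

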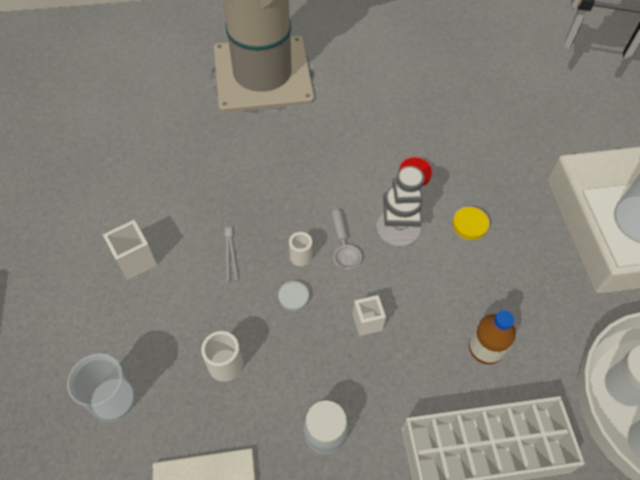

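View pics/side0.png

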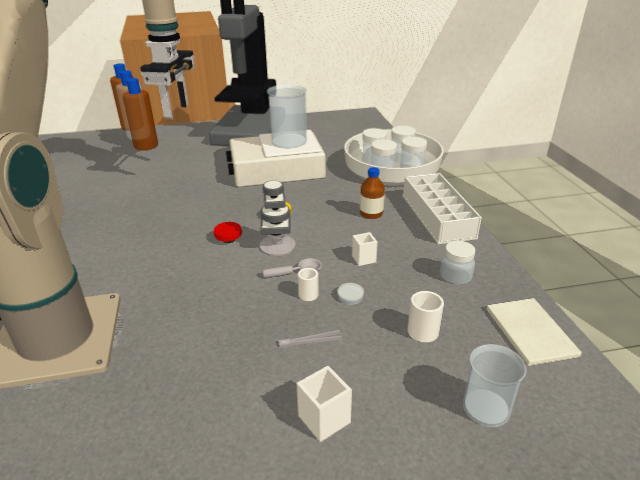

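View pics/wrist0.png

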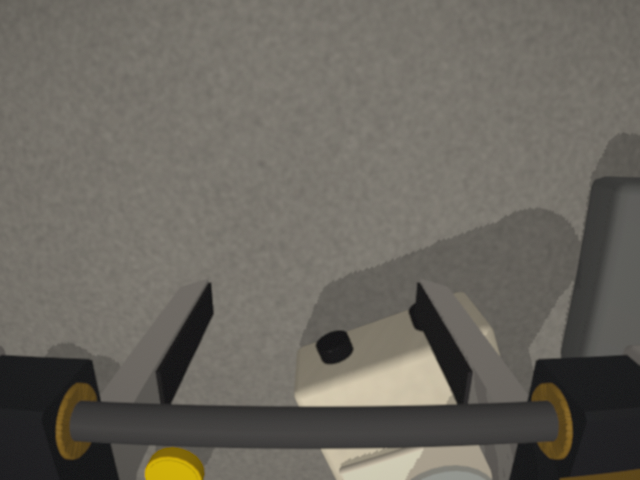

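```bash
python3 - <<'E'
import cv2,numpy as np
a=cv2.imread("pics/scene0.png"); b=cv2.imread("pics/side0.png")
cv2.imwrite("pics/z1.png",cv2.resize(a[145:265,340:500],None,fx=5,fy=5,interpolation=cv2.INTER_CUBIC))
cv2.imwrite("pics/z2.png",cv2.resize(b[165:265,210:310],None,fx=6,fy=6,interpolation=cv2.INTER_CUBIC))
cv2.imwrite("pics/z3.png",cv2.resize(a[210:400,90:400],None,fx=2.5,fy=2.5,interpolation=cv2.INTER_CUBIC))
E
```

```text
(no output)
```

View pics/z1.png

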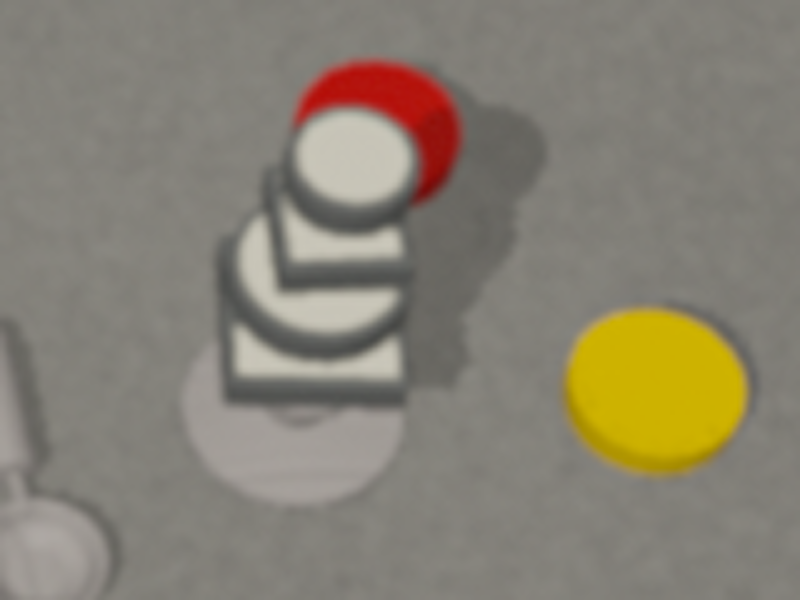

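View pics/z2.png

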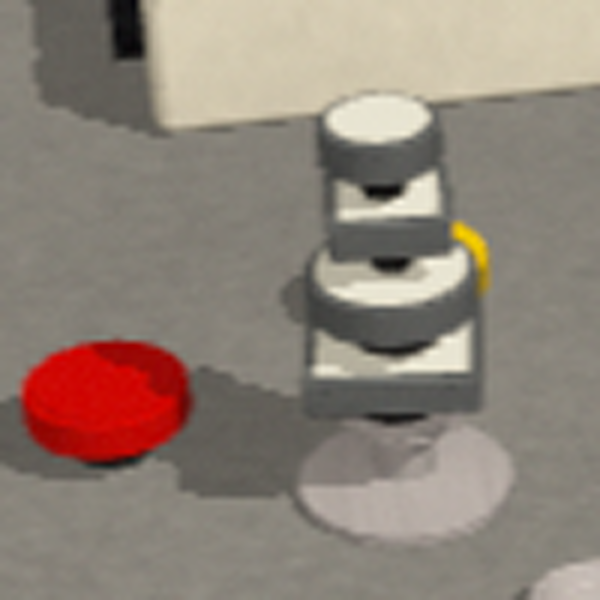

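View pics/z3.png

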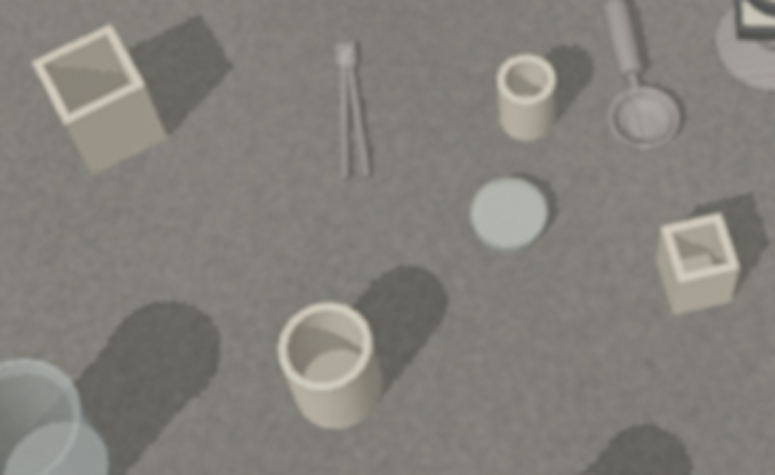

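```bash
cat > h.py <<'E'
import cv2,numpy as np
def rays(s,px):
    px=np.asarray(px,float).reshape(-1,1,2)
    d=cv2.undistortPoints(px,s["K"],np.array([s["k1"],0,0,0,0.])).reshape(-1,2)
    d=np.c_[d,np.ones(len(d))]@s["R"]
    o=-s["R"].T@s["t"]; return o,d
def plane(s,px,z):
    o,d=rays(s,px); return (o+d*((z-o[2])/d[:,2])[:,None])[:,:2]
def proj(s,X):
    X=np.asarray(X,float).reshape(-1,3)
    p,_=cv2.projectPoints(X,cv2.Rodrigues(np.asarray(s["R"]))[0],np.asarray(s["t"]),s["K"],np.array([s["k1"],0,0,0,0.])); return p.reshape(-1,2)
E
python3 - <<'E'
from h import *
from plant import cams
for n in ["scene","side"]:
    s=cams.snapshot(n); g=s["img"].min(2)
    m=(g>(178 if n=="scene" else 185)).astype(np.uint8)
    print(n,np.percentile(g,[50,90,99]))
    cs,hh=cv2.findContours(m,cv2.RETR_CCOMP,cv2.CHAIN_APPROX_NONE)
    for c,h in zip(cs,hh[0]):
        if 60<cv2.contourArea(c)<3000:
            print(cv2.boundingRect(c),cv2.contourArea(c),"hole" if h[3]>=0 else "")
    cv2.imwrite(f"pics/m_{n}.png",m*255)
E
```

```text
scene [120. 142. 180.]
(308, 402, 37, 39) 1050.0 
(592, 346, 25, 48) 308.5 
(202, 332, 35, 34) 80.0 
(356, 297, 28, 25) 462.5 
(357, 298, 26, 22) 382.5 hole
(104, 221, 42, 37) 71.0 
(389, 191, 28, 19) 87.5 
(585, 186, 55, 80) 1771.5 
(401, 169, 20, 15) 213.5 
side [122. 199. 209.]
(297, 366, 55, 75) 2140.5 
(315, 369, 32, 37) 544.0 hole
(472, 345, 19, 11) 74.5 
(488, 299, 93, 63) 2960.0 
(412, 291, 32, 51) 864.5 
(419, 292, 24, 19) 263.5 hole
(339, 285, 24, 15) 245.5 
(298, 268, 20, 33) 363.5 
(305, 269, 12, 11) 62.5 hole
(354, 233, 23, 32) 474.5 
(265, 181, 16, 8) 75.5 
(406, 173, 75, 89) 2274.0 
(437, 206, 16, 10) 78.5 hole
(431, 198, 15, 10) 72.0 hole
(426, 191, 14, 9) 65.5 hole
(371, 136, 73, 33) 101.5 
(232, 130, 93, 35) 1657.5 
(345, 129, 52, 34) 515.0 
(392, 125, 35, 31) 388.5 
(279, 99, 14, 15) 106.5 
(223, 40, 14, 44) 213.0 
(174, 0, 47, 26) 519.5
```

View pics/m_scene.png

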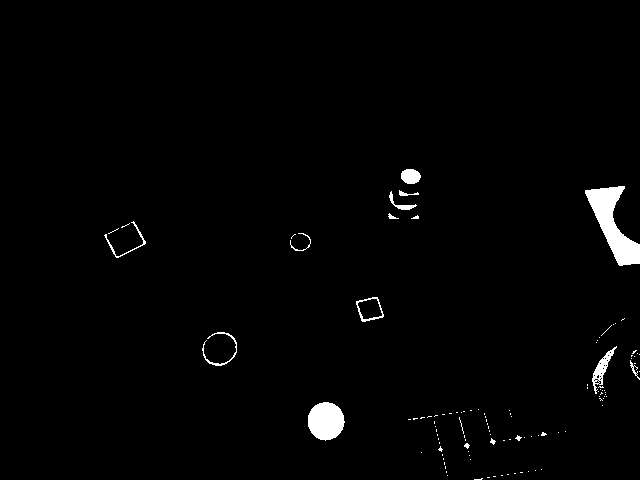

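View pics/m_side.png

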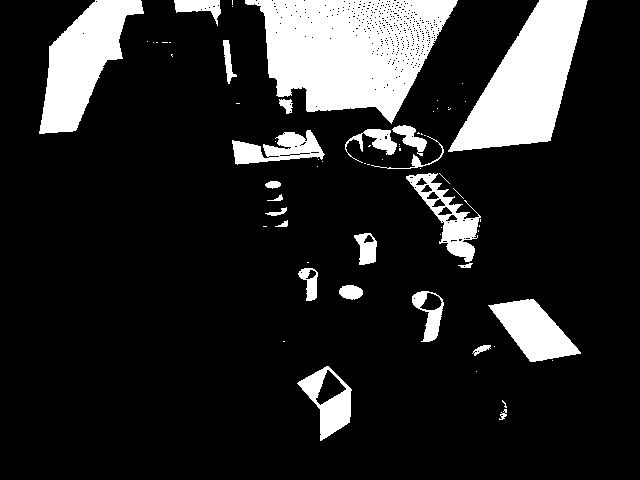

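```bash
cat >> h.py <<'E'
def rect(P):
    (c,(w,h),a)=cv2.minAreaRect((P*1000).astype(np.float32)); return np.array(c)/1000,w,h,a
def ring(P):
    A=np.c_[2*P,np.ones(len(P))]; x=np.linalg.lstsq(A,(P**2).sum(1),rcond=None)[0]
    return x[:2],2000*np.sqrt(x[2]+x[0]**2+x[1]**2)
E
python3 - <<'E'
from h import *
from plant import cams
s=cams.snapshot("scene"); g=s["img"].min(2); m=g>175
def pts(x,y,w,h):
    yy,xx=np.nonzero(m[y:y+h,x:x+w]); return np.c_[xx+x,yy+y]
print("BR",ring(plane(s,pts(198,328,44,42),.075)))
print("SR",ring(plane(s,pts(286,229,30,24),.055)))
for n,b,z in [("BS",(100,217,50,45),.075),("SS",(352,293,36,32),.055)]:
    P=plane(s,pts(*b),z); print(n,rect(P))
P=plane(s,pts(398,165,26,20),.160); print("top lid",ring(P),cv2.minEnclosingCircle((P*1000).astype(np.float32)), P.mean(0))
# visible edges of others
for n,b,z in [("ssq",(385,186,36,12),.130),]:
    p=pts(*b); print(p.min(0),p.max(0))
# side view cross-check: predicted rim centre pixel
s2=cams.snapshot("side")
cv2.imwrite("pics/st.png",cv2.resize(np.where(m,255,0).astype(np.uint8)[160:230,370:440],None,fx=8,fy=8,interpolation=cv2.INTER_NEAREST))
E
```

```text
BR (array([ 0.66787562, -0.1281756 ]), np.float64(52.359144369260456))
SR (array([0.4801201 , 0.02287174]), np.float64(35.43682166901742))
BS (array([ 0.44545212, -0.27793314]), 55.741390228271484, 56.2581672668457, 23.637542724609375)
SS (array([0.62531299, 0.12047324]), 39.744140625, 39.425228118896484, 5.740216255187988)
top lid (array([0.44039988, 0.21712827]), np.float64(23.8296201082305)) ((440.5072326660156, 216.90464782714844), 16.84996795654297) [0.44047823 0.21712095]
[389 189] [418 197]
```

View pics/st.png

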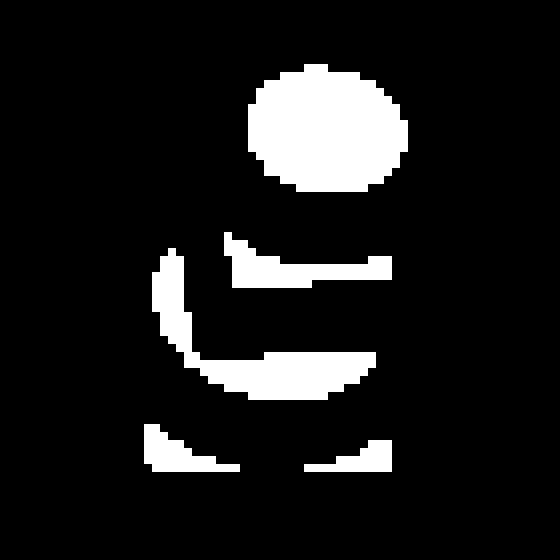

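step_arm --targets '[{"jaw": 1,"slide": [0,0,0.05],"twist": 0},{"jaw": 1,"slide": [0.02,-0.04,0.06],"twist": 0.04},{"jaw": 1,"slide": [0.04,-0.08,0.06],"twist": 0.08},{"jaw": 1,"slide": [0.06,-0.12,0.06],"twist": 0.12},{"jaw": 1,"slide": [0.08,-0.16,0.06],"twist": 0.16},{"jaw": 1,"slide": [0.1,-0.2,0.05],"twist": 0.2},{"jaw": 1,"slide": [0.12,-0.24,0.05],"twist": 0.24},{"jaw": 1,"slide": [0.14,-0.28,0.05],"twist": 0.28},{"jaw": 1,"slide": [0.16,-0.32,0.05],"twist": 0.32},{"jaw": 1,"slide": [0.18,-0.35,0.05],"twist": 0.35},{"jaw": 1,"slide": [0.202,-0.387,0.05],"twist": 0.375},{"jaw": 1,"slide": [0.202,-0.387,0.05],"twist": 0.375}]' --squeeze 15

```text
clock: 1.55
ee_pos: [0.4437, 0.2113, 0.2805]
orientation: [0.001, 0.005, 1.0, -0.002]
contact_force: [-0.0, 0.5, -0.6]
opening: 0.0937
```

```bash
cat >> h.py <<'E'
def pose():
    from plant import status
    s=status.state(); w,x,y,z=s["orientation"]
    jy=np.array([2*(x*y-w*z),1-2*(x*x+z*z)]); tz=np.array([2*(x*z+w*y),2*(y*z-w*x),1-2*(x*x+y*y)])
    print("t",round(s["clock"],2),"tcp",np.round(s["ee_pos"],4),"jaw deg",round(np.degrees(np.arctan2(jy[1],jy[0])),2),"tz",np.round(tz,3),"F",np.round(s["contact_force"],1),"open",round(s["opening"],4),"q",np.round(s["qpos"],2)); return s
def snap(n,f):
    from plant import cams
    s=cams.snapshot(n); cv2.imwrite(f"pics/{f}.png",s["img"]); return s
E
python3 - <<'E'
from h import *
pose(); snap("wrist","w1")
E
```

```text
t 1.55 tcp [0.4437 0.2113 0.2805] jaw deg 89.4 tz [ 0.002 -0.003 -1.   ] F [-0.   0.5 -0.6] open 0.0937 q [-0.53  0.34  0.03  1.88 -0.01  0.92  1.07]
```

View pics/w1.png

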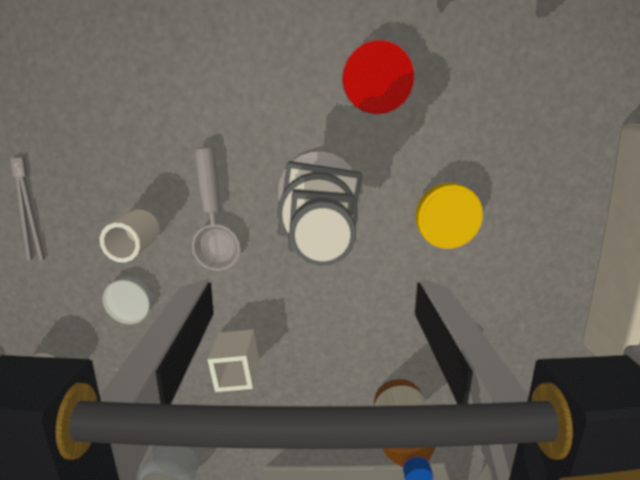

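```bash
python3 - <<'E'
from h import *
a=cv2.imread("pics/w1.png")
cv2.imwrite("pics/z4.png",cv2.resize(a[140:280,260:380],None,fx=5,fy=5,interpolation=cv2.INTER_CUBIC)[:600+100])
g=a.max(2)
print(g[233,280:366:1].tolist())
E
```

```text
[97, 99, 97, 97, 98, 99, 103, 109, 113, 104, 101, 99, 98, 102, 132, 178, 201, 207, 208, 206, 207, 207, 207, 207, 207, 207, 207, 206, 207, 207, 208, 206, 207, 206, 207, 206, 207, 205, 206, 206, 207, 206, 206, 205, 206, 207, 206, 206, 206, 205, 206, 206, 206, 207, 205, 206, 205, 205, 205, 206, 206, 206, 205, 206, 206, 205, 205, 206, 205, 191, 150, 109, 98, 96, 93, 98, 114, 123, 125, 123, 122, 122, 122, 123, 125, 126]
```

View pics/z4.png

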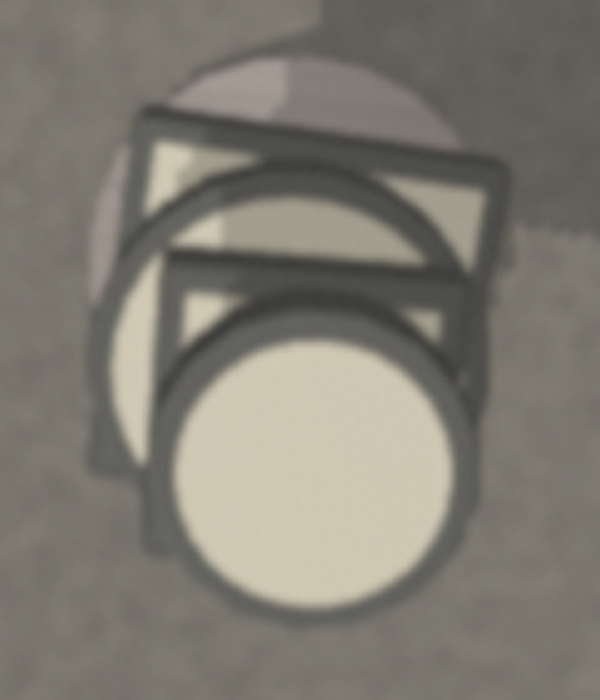

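```bash
cat > meas.py <<'E'
from h import *
def blob(img,seed,thr=160):
    m=(img.min(2)>thr).astype(np.uint8); n,l=cv2.connectedComponents(m)
    r=(l==l[seed[1],seed[0]]).astype(np.uint8)
    c=max(cv2.findContours(r,cv2.RETR_EXTERNAL,cv2.CHAIN_APPROX_NONE)[0],key=cv2.contourArea).reshape(-1,2)
    return c
E
python3 - <<'E'
from meas import *
from plant import cams
s=cams.snapshot("wrist")
print(ring(plane(s,blob(s["img"],(323,233),150),.160)))
# pots
m=s["img"].min(2)>165
c=blob(s["img"],(110,240),165) if m[240,110] else None
yy,xx=np.nonzero(m[350:395,200:260]); P=plane(s,np.c_[xx+200,yy+350],.055); print("SS",rect(P))
yy,xx=np.nonzero(m[215:265,95:145]); P=plane(s,np.c_[xx+95,yy+215],.055); print("SR",ring(P))
E
```

```text
(array([0.44259524, 0.21741534]), np.float64(35.955441685080814))
SS (array([0.62572351, 0.12138085]), 40.09251022338867, 40.2525520324707, 6.275847434997559)
SR (array([0.48005803, 0.02484362]), np.float64(35.466337717620405))
```

step_arm --targets '[{"jaw": 1,"slide": [-0.002,0.006,-0.03],"twist": 0},{"jaw": 1,"slide": [-0.002,0.006,-0.06],"twist": 0},{"jaw": 1,"slide": [-0.002,0.006,-0.09],"twist": 0},{"jaw": 1,"slide": [-0.002,0.006,-0.11],"twist": 0},{"jaw": 1,"slide": [-0.002,0.006,-0.1165],"twist": 0},{"jaw": 1,"slide": [-0.002,0.006,-0.1165],"twist": 0}]'

```text
clock: 2.25
ee_pos: [0.4379, 0.2238, 0.1634]
orientation: [-0.001, 0.001, 1.0, -0.0]
contact_force: [0.2, 0.3, 0.5]
opening: 0.0941
```

```bash
python3 - <<'E'
from h import *
pose(); a=snap("wrist","w2")["img"];b=snap("side","s2")["img"]
cv2.imwrite("pics/c2.png",np.hstack([a[200:480,120:520],cv2.resize(b[140:240,210:330],(336,280),interpolation=cv2.INTER_CUBIC)]))
E
```

```text
t 2.25 tcp [0.4379 0.2238 0.1634] jaw deg 89.9 tz [-0.002 -0.    -1.   ] F [0.2 0.3 0.5] open 0.0941 q [-0.54  0.5   0.01  2.02 -0.01  0.62  1.05]
```

View pics/c2.png

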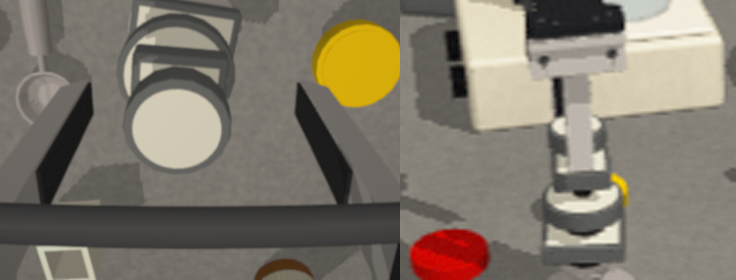

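```bash
python3 - <<'E'
from meas import *
pose()
s=snap("wrist","w3"); print(ring(plane(s,blob(s["img"],(300,330),150),.160)))
pose()
E
```

```text
t 2.35 tcp [0.4392 0.2238 0.1647] jaw deg 89.85 tz [ 0.001  0.001 -1.   ] F [ 0.2 -0.6 -0.2] open 0.0941 q [-0.54  0.5   0.01  2.02 -0.01  0.62  1.05]
(array([0.44255124, 0.21730895]), np.float64(36.37725832241502))
t 2.4 tcp [0.4394 0.2236 0.1649] jaw deg 89.83 tz [ 0.002  0.001 -1.   ] F [ 0.  -0.6  0.5] open 0.0941 q [-0.54  0.5   0.01  2.02 -0.01  0.62  1.05]
```

Shift to lid centre, then close.

step_arm --targets '[{"jaw": 1,"slide": [0.003,-0.006,0],"twist": 0},{"jaw": 1,"slide": [0.003,-0.006,0],"twist": 0},{"jaw": 0.3,"slide": [0.003,-0.006,0],"twist": 0},{"jaw": -0.1,"slide": [0.003,-0.006,0],"twist": 0},{"jaw": -0.3,"slide": [0.003,-0.006,0],"twist": 0},{"jaw": -0.6,"slide": [0.003,-0.006,0],"twist": 0},{"jaw": -1,"slide": [0.003,-0.006,0],"twist": 0},{"jaw": -1,"slide": [0.003,-0.006,0],"twist": 0}]'

```text
clock: 3.2
ee_pos: [0.4424, 0.2177, 0.1649]
orientation: [0.001, 0.002, 1.0, 0.001]
contact_force: [-0.2, -0.4, -0.4]
opening: 0.0494
```

```bash
python3 - <<'E'
from h import *
pose()
E
```

```text
t 3.2 tcp [0.4424 0.2177 0.1649] jaw deg 89.83 tz [ 0.002  0.001 -1.   ] F [-0.2 -0.4 -0.4] open 0.0494 q [-0.52  0.5   0.01  2.02 -0.01  0.62  1.06]
```

step_arm --targets '[{"jaw": -1,"slide": [0,0,0],"twist": 0},{"jaw": -1,"slide": [0,0,0],"twist": 0},{"jaw": -1,"slide": [0,0,0.005],"twist": 0},{"jaw": -1,"slide": [0,0,0.02],"twist": 0},{"jaw": -1,"slide": [0,0,0.04],"twist": 0},{"jaw": -1,"slide": [0,0,0.06],"twist": 0},{"jaw": -1,"slide": [0,0,0.06],"twist": 0},{"jaw": -1,"slide": [0,0,0.06],"twist": 0}]'

```text
clock: 4.0
ee_pos: [0.4424, 0.2177, 0.2249]
orientation: [0.001, 0.001, 1.0, 0.001]
contact_force: [0.1, -0.4, -1.2]
opening: 0.0456
```

```bash
python3 - <<'E'
from h import *
pose(); snap("wrist","w4")
E
```

```text
t 4.0 tcp [0.4424 0.2177 0.2249] jaw deg 89.83 tz [ 0.002  0.001 -1.   ] F [ 0.1 -0.4 -1.2] open 0.0456 q [-0.53  0.41  0.02  1.95 -0.01  0.77  1.06]
```

View pics/w4.png

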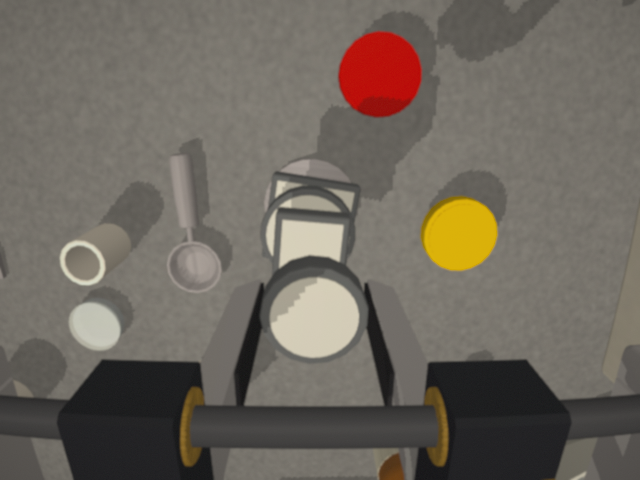

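step_arm --targets '[{"jaw": -1,"slide": [0.008,-0.04,0],"twist": 0},{"jaw": -1,"slide": [0.016,-0.08,0],"twist": 0},{"jaw": -1,"slide": [0.024,-0.12,0],"twist": 0},{"jaw": -1,"slide": [0.032,-0.16,-0.01],"twist": 0},{"jaw": -1,"slide": [0.037,-0.185,-0.03],"twist": 0},{"jaw": -1,"slide": [0.0376,-0.1937,-0.06],"twist": 0},{"jaw": -1,"slide": [0.0376,-0.1937,-0.09],"twist": 0},{"jaw": -1,"slide": [0.0376,-0.1937,-0.09],"twist": 0},{"jaw": -1,"slide": [0.0376,-0.1937,-0.09],"twist": 0},{"jaw": -1,"slide": [0.0376,-0.1937,-0.09],"twist": 0}]'

```text
clock: 5.05
ee_pos: [0.4802, 0.0242, 0.1352]
orientation: [0.001, 0.001, 1.0, 0.0]
contact_force: [0.6, -0.6, -0.4]
opening: 0.0451
```

```bash
python3 - <<'E'
from h import *
pose(); snap("wrist","w5")
s=snap("scene","c5"); cv2.imwrite("pics/c5z.png",cv2.resize(s["img"][190:290,240:360],None,fx=5,fy=5,interpolation=cv2.INTER_CUBIC))
s=snap("side","d5"); cv2.imwrite("pics/d5z.png",cv2.resize(s["img"][220:320,250:370],None,fx=5,fy=5,interpolation=cv2.INTER_CUBIC))
E
```

```text
t 5.05 tcp [0.4802 0.0242 0.1352] jaw deg 89.88 tz [ 0.002  0.001 -1.   ] F [ 0.6 -0.6 -0.4] open 0.0451 q [-0.13  0.54  0.03  2.08 -0.03  0.52  1.49]
```

View pics/w5.png

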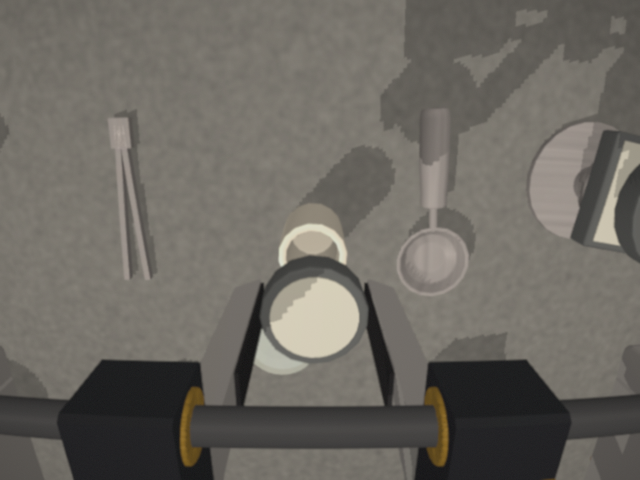

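View pics/d5z.png

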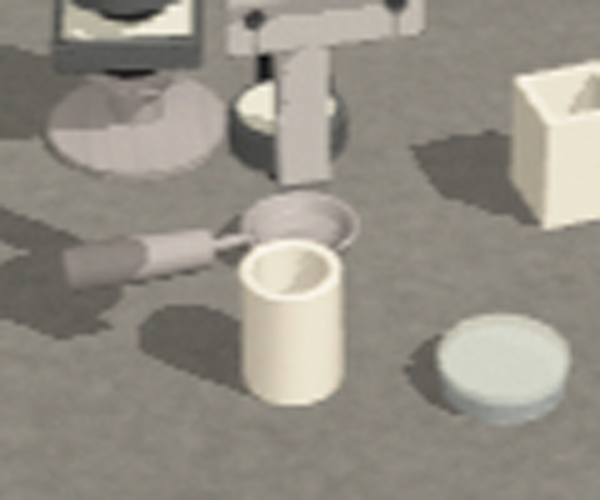

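View pics/c5z.png

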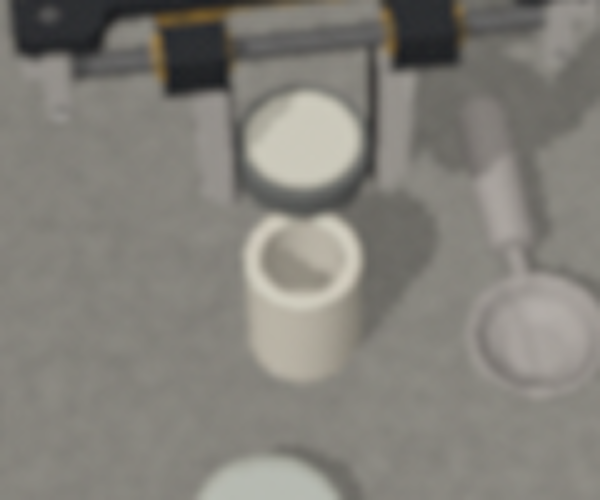

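```bash
cat >> meas.py <<'E'
def heldlid(s,ztop):
    # white top of held lid incl. shadowed part: outer grey edge vs white: mask >100 on brightish, seed centre
    c=blob(s["img"],(316,330),110); return ring(plane(s,cv2.convexHull(c.astype(np.int32)).reshape(-1,2),ztop))
E
python3 - <<'E'
from meas import *
import pickle
from plant import cams
s=cams.snapshot("wrist"); g=s["img"].min(2)
ztop=.1352-.0129+.008
c=blob(s["img"],(316,330),130); print(cv2.boundingRect(c)); print("lid",ring(plane(s,cv2.convexHull(c.astype(np.int32)).reshape(-1,2),ztop)))
m=(g>175); yy,xx=np.nonzero(m[215:262,270:355]); p=np.c_[xx+270,yy+215]; print(len(p),p.min(0),p.max(0))
print("rim",ring(plane(s,p,.055)))
s=cams.snapshot("scene"); g=s["img"].min(2)
yy,xx=np.nonzero((g>170)[232:255,286:314]); p=np.c_[xx+286,yy+232]; print("rim scene",ring(plane(s,p,.055)))
c=blob(s["img"],(300,219),130); print(cv2.boundingRect(c)); print("lid scene",ring(plane(s,cv2.convexHull(c.astype(np.int32)).reshape(-1,2),ztop)))
E
```

```text
(270, 277, 89, 81)
lid (array([0.48086136, 0.02511119]), np.float64(37.23549291205973))
671 [279 224] [345 261]
rim (array([0.47981359, 0.0241043 ]), np.float64(35.269554191166705))
rim scene (array([0.48046736, 0.02254955]), np.float64(35.23288320903222))
(289, 208, 23, 20)
lid scene (array([0.47915154, 0.0248767 ]), np.float64(38.61612280477093))
```

step_arm --targets '[{"jaw": -1,"slide": [0,-0.0015,-0.015],"twist": 0},{"jaw": -1,"slide": [0,-0.0015,-0.03],"twist": 0},{"jaw": -1,"slide": [0,-0.0015,-0.045],"twist": 0},{"jaw": -1,"slide": [0,-0.0015,-0.054],"twist": 0},{"jaw": -1,"slide": [0,-0.0015,-0.058],"twist": 0},{"jaw": -1,"slide": [0,-0.0015,-0.059],"twist": 0},{"jaw": -1,"slide": [0,-0.0015,-0.059],"twist": 0},{"jaw": -1,"slide": [0,-0.0015,-0.059],"twist": 0}]'

```text
clock: 6.1
ee_pos: [0.4805, 0.0226, 0.0768]
orientation: [0.002, 0.001, 1.0, 0.0]
contact_force: [-0.4, 0.6, 0.0]
opening: 0.046
```

```bash
python3 - <<'E'
from h import *
pose(); 
s=snap("side","d6"); cv2.imwrite("pics/d6z.png",cv2.resize(s["img"][220:320,250:370],None,fx=5,fy=5,interpolation=cv2.INTER_CUBIC))
E
```

```text
t 6.1 tcp [0.4805 0.0226 0.0768] jaw deg 89.86 tz [ 0.004  0.001 -1.   ] F [-0.4  0.6  0. ] open 0.046 q [-0.12  0.65  0.02  2.11 -0.03  0.38  1.5 ]
```

View pics/d6z.png

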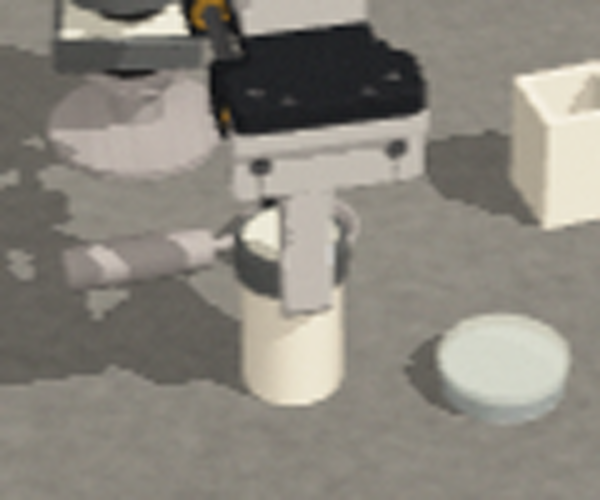

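step_arm --targets '[{"jaw": -1,"slide": [0,0,-0.001],"twist": 0},{"jaw": -1,"slide": [0,0,-0.001],"twist": 0}]'

```text
clock: 6.35
ee_pos: [0.4808, 0.0226, 0.0761]
orientation: [0.002, 0.001, 1.0, 0.001]
contact_force: [0.9, 1.2, 1.9]
opening: 0.0456
```

step_arm --targets '[{"jaw": 0.1,"slide": [0,0,0],"twist": 0},{"jaw": 0.3,"slide": [0,0,0],"twist": 0},{"jaw": 0.5,"slide": [0,0,0],"twist": 0},{"jaw": 0.5,"slide": [0,0,0.01],"twist": 0},{"jaw": 0.7,"slide": [0,0,0.04],"twist": 0},{"jaw": 1,"slide": [0,0,0.08],"twist": 0},{"jaw": 1,"slide": [0,0,0.12],"twist": 0},{"jaw": 1,"slide": [-0.01,0.05,0.16],"twist": 0},{"jaw": 1,"slide": [-0.02,0.09,0.17],"twist": 0},{"jaw": 1,"slide": [-0.03,0.13,0.17],"twist": 0},{"jaw": 1,"slide": [-0.038,0.17,0.17],"twist": 0},{"jaw": 1,"slide": [-0.038,0.193,0.17],"twist": 0}]'

```text
clock: 7.55
ee_pos: [0.441, 0.2194, 0.2472]
orientation: [0.002, -0.001, 1.0, 0.002]
contact_force: [-0.0, -0.1, 0.4]
opening: 0.0942
```

step_arm --targets '[{"jaw": 1,"slide": [0,0,0],"twist": 0},{"jaw": 1,"slide": [0,0,0],"twist": 0}]'

```text
clock: 7.75
ee_pos: [0.4406, 0.2191, 0.2476]
orientation: [0.002, -0.002, 1.0, 0.001]
contact_force: [0.9, 0.7, -0.1]
opening: 0.0935
```

```bash
python3 - <<'E'
from h import *
pose(); 
s=snap("side","d7"); cv2.imwrite("pics/d7z.png",cv2.resize(s["img"][220:320,250:370],None,fx=5,fy=5,interpolation=cv2.INTER_CUBIC))
snap("wrist","w7")
E
```

```text
t 7.75 tcp [0.4406 0.2191 0.2476] jaw deg 90.19 tz [ 0.005  0.003 -1.   ] F [ 0.9  0.7 -0.1] open 0.0935 q [-0.53  0.38  0.01  1.93 -0.01  0.83  1.06]
```

View pics/d7z.png

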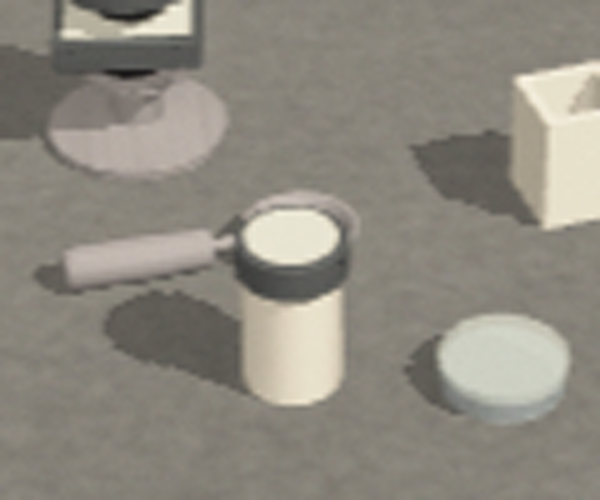

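View pics/w7.png

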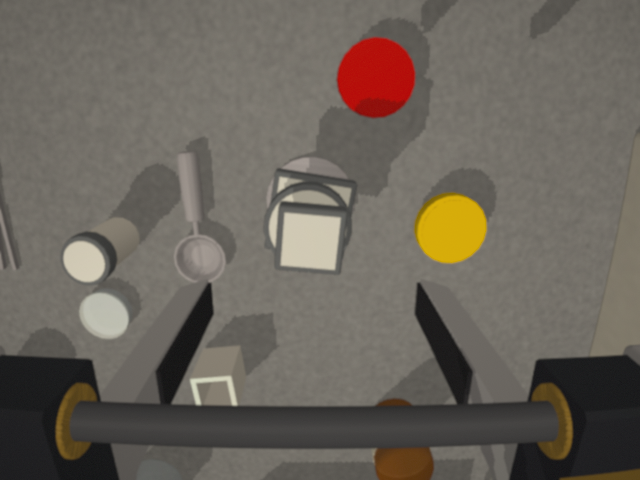

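```bash
python3 - <<'E'
from meas import *
from plant import cams
s=cams.snapshot("wrist"); c=blob(s["img"],(310,240),150); print(cv2.boundingRect(c),rect(plane(s,c,.130)))
P=plane(s,c,.130)
print(cv2.boxPoints(cv2.minAreaRect((P*1000).astype(np.float32))))
c=blob(s["img"],(90,260),150); print("SR lid",ring(plane(s,c,.071)))
s=cams.snapshot("scene"); cv2.imwrite("pics/c8z.png",cv2.resize(s["img"][150:240,360:450],None,fx=6,fy=6,interpolation=cv2.INTER_CUBIC))
E
```

```text
(282, 213, 59, 56) (array([0.44391486, 0.21637479]), 36.79618453979492, 36.76229476928711, 84.7965087890625)
[[423.9409  199.71957]
 [460.55167 196.38547]
 [463.88882 233.03   ]
 [427.27805 236.3641 ]]
SR lid (array([0.480904  , 0.02339624]), np.float64(35.71563634227465))
```

View pics/c8z.png

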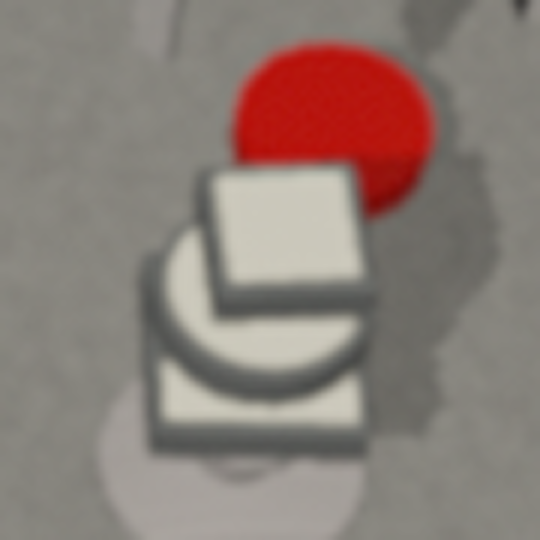

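step_arm --targets '[{"jaw": 1,"slide": [0.0033,-0.0027,-0.03],"twist": -0.094},{"jaw": 1,"slide": [0.0033,-0.0027,-0.07],"twist": -0.094},{"jaw": 1,"slide": [0.0033,-0.0027,-0.1],"twist": -0.094},{"jaw": 1,"slide": [0.0033,-0.0027,-0.113],"twist": -0.094},{"jaw": 1,"slide": [0.0033,-0.0027,-0.113],"twist": -0.094},{"jaw": 1,"slide": [0.0033,-0.0027,-0.113],"twist": -0.094}]'

```text
clock: 8.55
ee_pos: [0.4451, 0.214, 0.1346]
orientation: [0.003, 0.048, 0.999, 0.001]
contact_force: [-0.2, -0.2, 0.5]
opening: 0.0939
```

```bash
python3 - <<'E'
from meas import *
pose(); s=snap("wrist","w9");c=blob(s["img"],(310,335),150); print(cv2.boundingRect(c),rect(plane(s,c,.130)))
E
```

```text
t 8.55 tcp [0.4451 0.214  0.1346] jaw deg 84.48 tz [ 0.005  0.001 -1.   ] F [-0.2 -0.2  0.5] open 0.0939 q [-0.52  0.55  0.03  2.05 -0.02  0.54  0.99]
(271, 274, 93, 81) (array([0.44388361, 0.21625026]), 36.98843765258789, 36.96302795410156, 84.51486206054688)
```

View pics/w9.png

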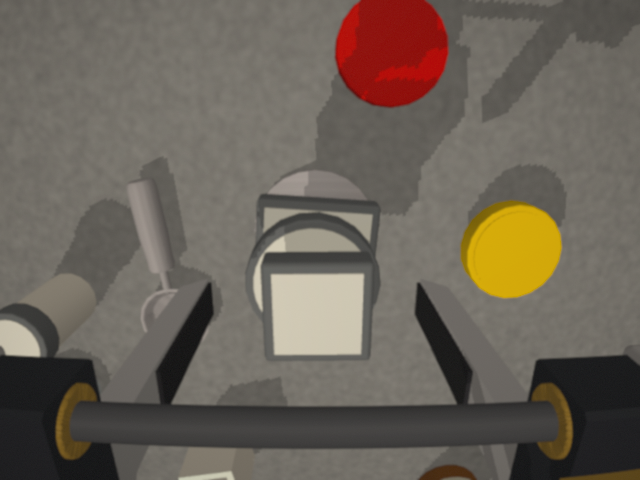

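Aligned; shift 2 mm and close, then lift.

step_arm --targets '[{"jaw": 1,"slide": [-0.001,0.002,0],"twist": 0},{"jaw": 0.5,"slide": [-0.001,0.002,0],"twist": 0},{"jaw": 0.1,"slide": [-0.001,0.002,0],"twist": 0},{"jaw": -0.1,"slide": [-0.001,0.002,0],"twist": 0},{"jaw": -0.3,"slide": [-0.001,0.002,0],"twist": 0},{"jaw": -1,"slide": [-0.001,0.002,0],"twist": 0},{"jaw": -1,"slide": [-0.001,0.002,0],"twist": 0},{"jaw": -1,"slide": [-0.001,0.002,0],"twist": 0},{"jaw": -1,"slide": [-0.001,0.002,0.005],"twist": 0},{"jaw": -1,"slide": [-0.001,0.002,0.03],"twist": 0},{"jaw": -1,"slide": [-0.001,0.002,0.06],"twist": 0},{"jaw": -1,"slide": [-0.001,0.002,0.06],"twist": 0}]'

```text
clock: 9.8
ee_pos: [0.4466, 0.2175, 0.1984]
orientation: [0.006, 0.048, 0.999, 0.003]
contact_force: [0.5, -0.3, -0.7]
opening: 0.046
```

```bash
python3 - <<'E'
from meas import *
pose(); s=snap("wrist","w10")
E
```

```text
t 9.8 tcp [0.4466 0.2175 0.1984] jaw deg 84.5 tz [ 0.012  0.005 -1.   ] F [ 0.5 -0.3 -0.7] open 0.046 q [-0.53  0.45  0.03  1.99 -0.02  0.69  0.99]
```

View pics/w10.png

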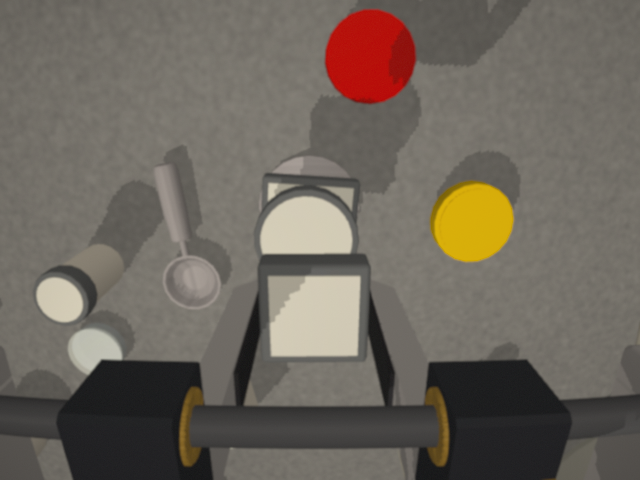

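step_arm --targets '[{"jaw": -1,"slide": [0.03,-0.016,0],"twist": 0.03},{"jaw": -1,"slide": [0.06,-0.032,0],"twist": 0.06},{"jaw": -1,"slide": [0.09,-0.048,0],"twist": 0.1},{"jaw": -1,"slide": [0.12,-0.064,0],"twist": 0.14},{"jaw": -1,"slide": [0.15,-0.08,-0.01],"twist": 0.18},{"jaw": -1,"slide": [0.175,-0.095,-0.03],"twist": 0.2},{"jaw": -1,"slide": [0.179,-0.0965,-0.05],"twist": 0.2},{"jaw": -1,"slide": [0.179,-0.0965,-0.063],"twist": 0.2},{"jaw": -1,"slide": [0.179,-0.0965,-0.063],"twist": 0.2},{"jaw": -1,"slide": [0.179,-0.0965,-0.063],"twist": 0.2}]'

```text
clock: 10.85
ee_pos: [0.6237, 0.1214, 0.1336]
orientation: [0.004, -0.053, 0.999, 0.003]
contact_force: [-0.1, -0.5, -0.5]
opening: 0.0456
```

```bash
python3 - <<'E'
from meas import *
pose(); s=snap("wrist","w11")
s=snap("scene","c11"); cv2.imwrite("pics/c11z.png",cv2.resize(s["img"][250:350,310:430],None,fx=5,fy=5,interpolation=cv2.INTER_CUBIC))
E
```

```text
t 10.85 tcp [0.6237 0.1214 0.1336] jaw deg 96.03 tz [ 0.008  0.006 -1.   ] F [-0.1 -0.5 -0.5] open 0.0456 q [-0.22  0.71 -0.03  1.66  0.02  0.76  1.42]
```

View pics/w11.png

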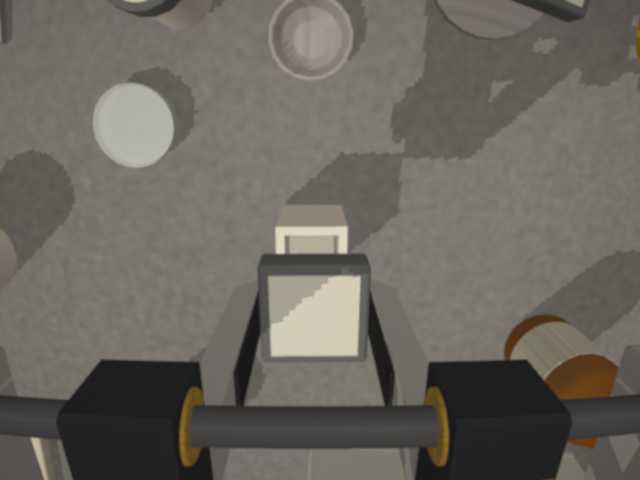

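View pics/c11z.png

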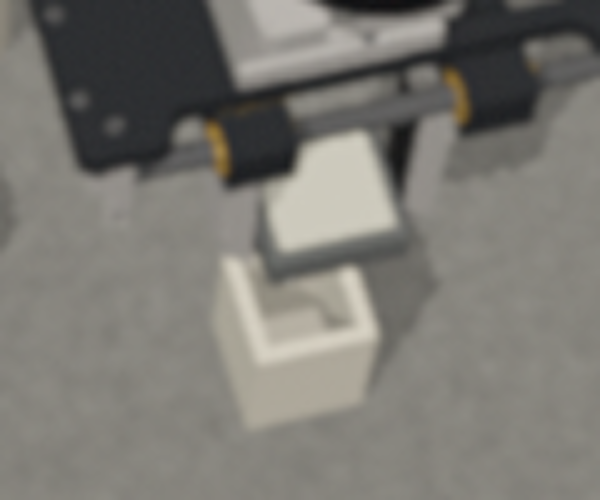

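```bash
python3 - <<'E'
from meas import *
from plant import cams
s=cams.snapshot("wrist"); g=s["img"].min(2).astype(float)
# subpixel edges of rim
def edge_up(c,r0,r1): # first crossing of 165 going down
    col=g[r0:r1,c]; i=np.argmax(col>168); return r0+i-1+(168-col[i-1])/(col[i]-col[i-1])
T=np.array([(c,edge_up(c,205,236)) for c in range(282,342,3)])
def edge_l(r,c0,c1):
    row=g[r,c0:c1]; i=np.argmax(row>150); return c0+i-1+(150-row[i-1])/(row[i]-row[i-1])
def edge_r(r,c0,c1):
    row=g[r,c0:c1][::-1]; i=np.argmax(row>150); return c1-1-i+1-(150-row[i-1])/(row[i]-row[i-1])
L=np.array([(edge_l(r,262,290),r) for r in range(230,250,2)]);Rr=np.array([(edge_r(r,335,362),r) for r in range(230,250,2)])
print(T[[0,-1]],L[[0,-1]],Rr[[0,-1]])
W=[plane(s,x,.055) for x in (T,L,Rr)]
for w in W:
    v=cv2.fitLine(w.astype(np.float32),cv2.DIST_HUBER,0,1e-4,1e-4).ravel(); print(np.degrees(np.arctan2(v[1],v[0])),v[2:])
print("top mid",W[0].mean(0),"L",W[1].mean(0),"R",W[2].mean(0))
c=blob(s["img"],(316,330),125); print(cv2.boundingRect(c))
zt=.1336-.0125+.008
print("lid",rect(plane(s,c,zt)))
E
```

```text
[[282.         224.2173913 ]
 [339.         223.92592593]] [[274.92592593 230.        ]
 [275.51612903 248.        ]] [[347.05263158 230.        ]
 [346.7        248.        ]]
-84.06949 [0.6059934  0.11729236]
5.896916 [0.6166935  0.09961525]
6.482094 [0.61250097 0.14047015]
top mid [0.60582254 0.11881508] L [0.61669347 0.09961525] R [0.61250099 0.14047015]
(269, 275, 92, 82)
lid (array([0.62464124, 0.12219125]), 37.85929489135742, 37.713958740234375, 5.880052089691162)
```

step_arm --targets '[{"jaw": -1,"slide": [0.001,-0.001,-0.015],"twist": 0},{"jaw": -1,"slide": [0.001,-0.001,-0.03],"twist": 0},{"jaw": -1,"slide": [0.001,-0.001,-0.045],"twist": 0},{"jaw": -1,"slide": [0.001,-0.001,-0.053],"twist": 0},{"jaw": -1,"slide": [0.001,-0.001,-0.057],"twist": 0},{"jaw": -1,"slide": [0.001,-0.001,-0.058],"twist": 0},{"jaw": -1,"slide": [0.001,-0.001,-0.058],"twist": 0},{"jaw": -1,"slide": [0.001,-0.001,-0.058],"twist": 0}]'

```text
clock: 11.8
ee_pos: [0.6262, 0.1204, 0.0774]
orientation: [0.006, -0.052, 0.999, 0.003]
contact_force: [-0.1, -0.3, -1.7]
opening: 0.0461
```

```bash
python3 - <<'E'
from h import *
pose(); 
s=snap("side","d12"); a=s["img"][200:280,310:420]
t=snap("scene","c12")["img"][250:350,310:430]
cv2.imwrite("pics/d12z.png",np.hstack([cv2.resize(a,(412,300),interpolation=cv2.INTER_CUBIC),cv2.resize(t,(360,300),interpolation=cv2.INTER_CUBIC)]))
E
```

```text
t 11.8 tcp [0.6262 0.1204 0.0774] jaw deg 96.02 tz [ 0.011  0.007 -1.   ] F [-0.1 -0.3 -1.7] open 0.0461 q [-0.22  0.79 -0.03  1.69  0.02  0.65  1.42]
```

View pics/d12z.png

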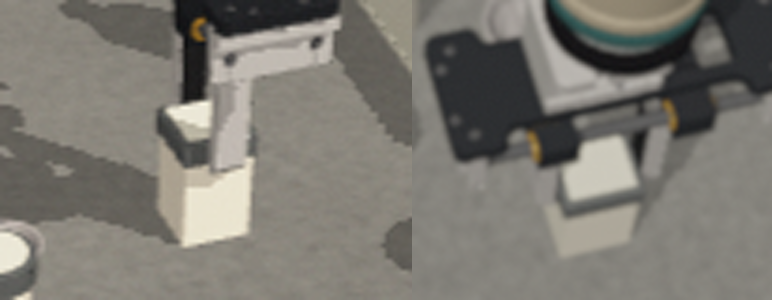

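step_arm --targets '[{"jaw": -1,"slide": [0,0,-0.001],"twist": 0},{"jaw": -1,"slide": [0,0,-0.0015],"twist": 0},{"jaw": -1,"slide": [0,0,-0.0015],"twist": 0}]'

```text
clock: 12.2
ee_pos: [0.6263, 0.1204, 0.076]
orientation: [0.006, -0.052, 0.999, 0.003]
contact_force: [-0.2, -0.2, -0.1]
opening: 0.046
```

step_arm --targets '[{"jaw": -1,"slide": [0,0,-0.0005],"twist": 0},{"jaw": -1,"slide": [0,0,-0.001],"twist": 0},{"jaw": -1,"slide": [0,0,-0.001],"twist": 0}]'

```text
clock: 12.5
ee_pos: [0.6264, 0.1205, 0.0759]
orientation: [0.006, -0.052, 0.999, 0.003]
contact_force: [-1.8, -0.3, 5.2]
opening: 0.0459
```

step_arm --targets '[{"jaw": 0.1,"slide": [0,0,0],"twist": 0},{"jaw": 0.3,"slide": [0,0,0],"twist": 0},{"jaw": 0.5,"slide": [0,0,0.001],"twist": 0},{"jaw": 0.5,"slide": [0,0,0.01],"twist": 0},{"jaw": 0.7,"slide": [0,0,0.04],"twist": 0},{"jaw": 1,"slide": [-0.01,0.005,0.08],"twist": 0},{"jaw": 1,"slide": [-0.04,0.02,0.12],"twist": 0},{"jaw": 1,"slide": [-0.07,0.04,0.15],"twist": -0.05},{"jaw": 1,"slide": [-0.11,0.06,0.15],"twist": -0.1},{"jaw": 1,"slide": [-0.15,0.08,0.15],"twist": -0.15},{"jaw": 1,"slide": [-0.183,0.096,0.15],"twist": -0.2},{"jaw": 1,"slide": [-0.183,0.096,0.15],"twist": -0.2}]'

```text
clock: 13.7
ee_pos: [0.4386, 0.2193, 0.2267]
orientation: [0.005, 0.044, 0.999, 0.003]
contact_force: [0.8, -1.0, -0.2]
opening: 0.0943
```

step_arm --targets '[{"jaw": 1,"slide": [0,0,0],"twist": 0},{"jaw": 1,"slide": [0,0,0],"twist": 0}]'

```text
clock: 13.9
ee_pos: [0.4392, 0.2193, 0.2271]
orientation: [0.006, 0.044, 0.999, 0.003]
contact_force: [0.0, 0.2, 0.0]
opening: 0.0942
```

```bash
python3 - <<'E'
from h import *
pose(); snap("wrist","w13")
s=snap("side","d13"); a=s["img"][200:280,310:420]
t=snap("scene","c13")["img"][250:350,310:430]
cv2.imwrite("pics/d13z.png",np.hstack([cv2.resize(a,(412,300),interpolation=cv2.INTER_CUBIC),cv2.resize(t,(360,300),interpolation=cv2.INTER_CUBIC)]))
E
```

```text
t 13.9 tcp [0.4392 0.2193 0.2271] jaw deg 84.91 tz [ 0.011  0.006 -1.   ] F [0.  0.2 0. ] open 0.0942 q [-0.54  0.4   0.02  1.97 -0.01  0.76  0.98]
```

View pics/d13z.png

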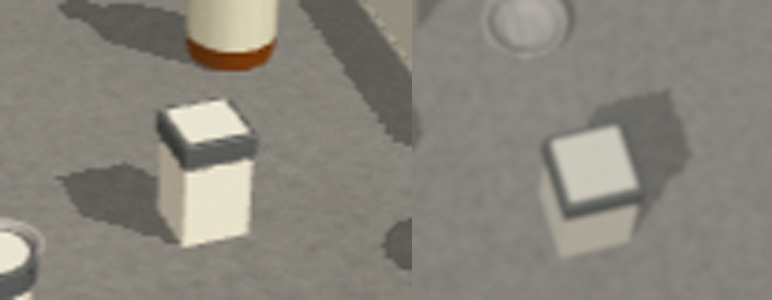

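View pics/w13.png

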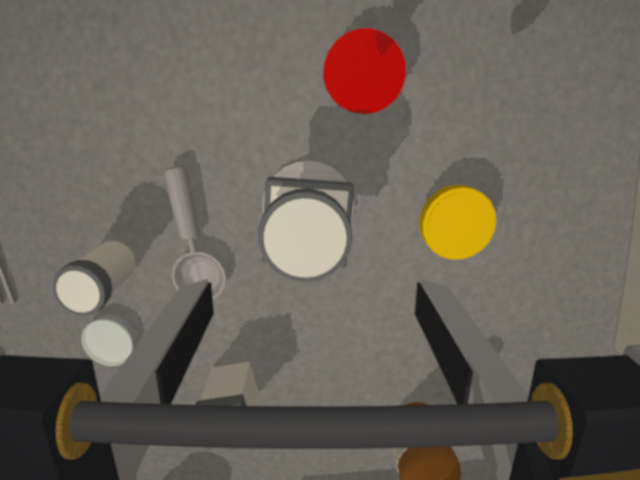

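```bash
python3 - <<'E'
from meas import *
from plant import cams
s=cams.snapshot("wrist"); c=blob(s["img"],(305,240),150); print("BRlid",cv2.boundingRect(c),ring(plane(s,c,.100)))
s=cams.snapshot("scene"); c=blob(s["img"],(370,305),150); print("SS lid",cv2.boundingRect(c),rect(plane(s,c,.071)))
E
```

```text
BRlid (265, 199, 82, 78) (array([0.44345345, 0.21442404]), np.float64(55.904115992329366))
SS lid (357, 292, 28, 25) (array([0.62443494, 0.12082981]), 37.779075622558594, 37.883060455322266, 6.742964267730713)
```

step_arm --targets '[{"jaw": 1,"slide": [0.0043,-0.005,-0.03],"twist": 0},{"jaw": 1,"slide": [0.0043,-0.005,-0.07],"twist": 0},{"jaw": 1,"slide": [0.0043,-0.005,-0.105],"twist": 0},{"jaw": 1,"slide": [0.0043,-0.005,-0.12],"twist": 0},{"jaw": 1,"slide": [0.0043,-0.005,-0.1225],"twist": 0},{"jaw": 1,"slide": [0.0043,-0.005,-0.1225],"twist": 0},{"jaw": 1,"slide": [0.0043,-0.005,-0.1225],"twist": 0}]'

```text
clock: 14.85
ee_pos: [0.4445, 0.2139, 0.1049]
orientation: [0.006, 0.045, 0.999, 0.003]
contact_force: [-0.6, -0.9, 0.7]
opening: 0.0939
```

```bash
python3 - <<'E'
from meas import *
pose(); s=snap("wrist","w14");c=blob(s["img"],(310,335),150); print(cv2.boundingRect(c),ring(plane(s,c,.100)))
E
```

```text
t 14.85 tcp [0.4445 0.2139 0.1049] jaw deg 84.8 tz [ 0.012  0.006 -1.   ] F [-0.6 -0.9  0.7] open 0.0939 q [-0.52  0.6   0.02  2.08 -0.02  0.45  0.99]
(245, 252, 137, 122) (array([0.44337312, 0.21433278]), np.float64(56.19408713693642))
```

View pics/w14.png

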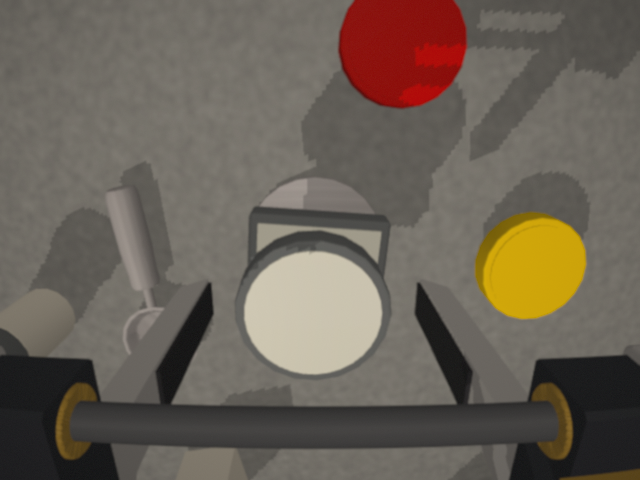

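step_arm --targets '[{"jaw": 0.7,"slide": [-0.001,0,0],"twist": 0},{"jaw": 0.5,"slide": [-0.001,0,0],"twist": 0},{"jaw": 0.4,"slide": [-0.001,0,0],"twist": 0},{"jaw": 0.2,"slide": [-0.001,0,0],"twist": 0},{"jaw": -1,"slide": [-0.001,0,0],"twist": 0},{"jaw": -1,"slide": [-0.001,0,0],"twist": 0},{"jaw": -1,"slide": [-0.001,0,0],"twist": 0},{"jaw": -1,"slide": [-0.001,0,0],"twist": 0},{"jaw": -1,"slide": [-0.001,0,0.005],"twist": 0},{"jaw": -1,"slide": [-0.001,0,0.03],"twist": 0},{"jaw": -1,"slide": [-0.001,0,0.06],"twist": 0},{"jaw": -1,"slide": [-0.001,0,0.09],"twist": 0}]' --squeeze 20

```text
clock: 16.1
ee_pos: [0.443, 0.2137, 0.1958]
orientation: [0.005, 0.045, 0.999, 0.003]
contact_force: [0.4, 1.1, -1.5]
opening: 0.0657
```

```bash
python3 - <<'E'
from meas import *
pose(); s=snap("wrist","w15")
E
```

```text
t 16.1 tcp [0.443  0.2137 0.1958] jaw deg 84.81 tz [ 0.011  0.006 -1.   ] F [ 0.4  1.1 -1.5] open 0.0657 q [-0.52  0.45  0.02  2.   -0.02  0.68  0.99]
```

View pics/w15.png

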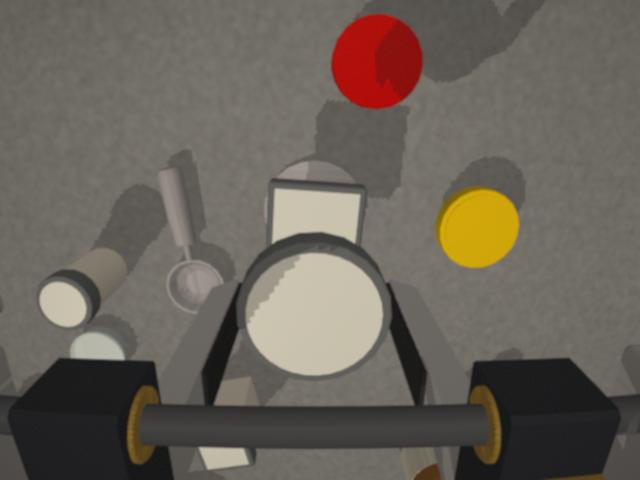

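step_arm --targets '[{"jaw": -1,"slide": [0.022,-0.034,0.005],"twist": 0},{"jaw": -1,"slide": [0.046,-0.07,0.005],"twist": 0},{"jaw": -1,"slide": [0.07,-0.106,0.005],"twist": 0},{"jaw": -1,"slide": [0.094,-0.142,0.005],"twist": 0},{"jaw": -1,"slide": [0.118,-0.178,0.005],"twist": 0},{"jaw": -1,"slide": [0.142,-0.214,0.005],"twist": 0},{"jaw": -1,"slide": [0.166,-0.25,0.005],"twist": 0},{"jaw": -1,"slide": [0.19,-0.29,-0.005],"twist": 0},{"jaw": -1,"slide": [0.212,-0.322,-0.02],"twist": 0},{"jaw": -1,"slide": [0.225,-0.342,-0.035],"twist": 0},{"jaw": -1,"slide": [0.225,-0.342,-0.035],"twist": 0},{"jaw": -1,"slide": [0.225,-0.342,-0.035],"twist": 0}]'

```text
clock: 17.35
ee_pos: [0.6698, -0.1267, 0.1641]
orientation: [0.008, 0.046, 0.999, 0.006]
contact_force: [0.3, 0.6, -0.7]
opening: 0.0652
```

step_arm --targets '[{"jaw": -1,"slide": [0,0,0],"twist": 0},{"jaw": -1,"slide": [0,0,0],"twist": 0}]'

```text
clock: 17.55
ee_pos: [0.6697, -0.1248, 0.1648]
orientation: [0.008, 0.045, 0.999, 0.006]
contact_force: [0.3, 0.4, -1.2]
opening: 0.0658
```

```bash
python3 - <<'E'
from meas import *
pose(); s=snap("wrist","w16")
s=snap("scene","c16"); cv2.imwrite("pics/c16z.png",cv2.resize(s["img"][290:390,160:280],None,fx=5,fy=5,interpolation=cv2.INTER_CUBIC))
E
```

```text
t 17.55 tcp [ 0.6697 -0.1248  0.1648] jaw deg 84.88 tz [ 0.017  0.012 -1.   ] F [ 0.3  0.4 -1.2] open 0.0658 q [ 0.14  0.73  0.01  1.5  -0.03  0.89  1.65]
```

View pics/w16.png

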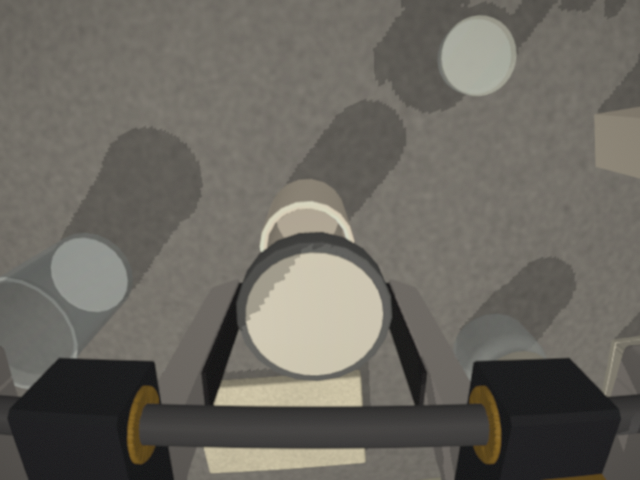

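View pics/c16z.png

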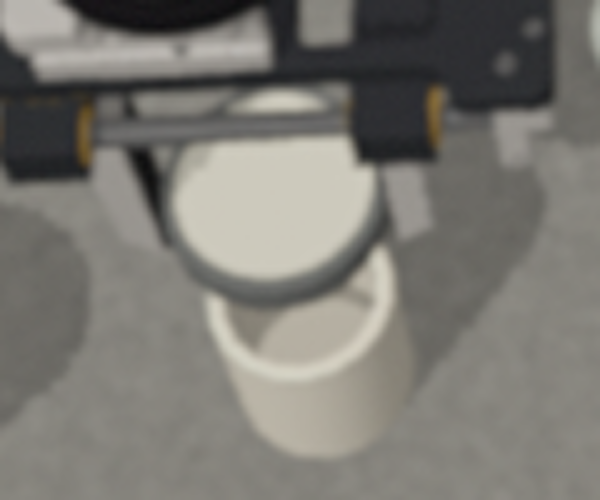

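```bash
python3 - <<'E'
from meas import *
from plant import cams
s=cams.snapshot("wrist"); g=s["img"].min(2)
ztop=.1648-.0127+.008
c=blob(s["img"],(316,330),125); c=c[c[:,1]>245]; print(cv2.boundingRect(c)); print("lid",ring(plane(s,cv2.convexHull(c.astype(np.int32)).reshape(-1,2),ztop)))
m=g>165; m[232:]=m[232:]&False; yy,xx=np.nonzero(m[195:232,250:362]); p=np.c_[xx+250,yy+195]; print(len(p),p.min(0),p.max(0))
# outer edge of rim: topmost bright px
print("rim",ring(plane(s,p,.075)))
s=cams.snapshot("scene"); g=s["img"].min(2)
yy,xx=np.nonzero((g>172)[346:372,198:242]); p=np.c_[xx+198,yy+346]; print(len(p)); print("rim scene",ring(plane(s,p,.075)))
c=blob(s["img"],(214,336),130); c=c[(c[:,1]>322)&(c[:,0]<230)]; print(cv2.boundingRect(c)); print("lid scene",ring(plane(s,c,ztop)))
E
```

```text
(246, 252, 137, 124)
lid (array([ 0.66957235, -0.12435651]), np.float64(56.97033633269172))
685 [264 201] [351 231]
rim (array([ 0.66704416, -0.12691908]), np.float64(50.98622056353128))
163
rim scene (array([ 0.66854335, -0.12835018]), np.float64(51.44840885939929))
(194, 323, 36, 23)
lid scene (array([ 0.6695162 , -0.12586684]), np.float64(56.47650039861845))
```

step_arm --targets '[{"jaw": -1,"slide": [-0.0013,-0.0026,-0.02],"twist": 0},{"jaw": -1,"slide": [-0.0013,-0.0026,-0.04],"twist": 0},{"jaw": -1,"slide": [-0.0013,-0.0026,-0.055],"twist": 0},{"jaw": -1,"slide": [-0.0013,-0.0026,-0.064],"twist": 0},{"jaw": -1,"slide": [-0.0013,-0.0026,-0.067],"twist": 0},{"jaw": -1,"slide": [-0.0013,-0.0026,-0.069],"twist": 0},{"jaw": -1,"slide": [-0.0013,-0.0026,-0.069],"twist": 0},{"jaw": -1,"slide": [-0.0013,-0.0026,-0.069],"twist": 0}]'

```text
clock: 18.55
ee_pos: [0.6694, -0.1287, 0.0966]
orientation: [0.009, 0.045, 0.999, 0.006]
contact_force: [0.1, -0.1, 0.2]
opening: 0.0655
```

```bash
python3 - <<'E'
from h import *
pose(); 
s=snap("side","d17"); a=s["img"][260:360,370:480]
t=snap("scene","c17")["img"][290:390,160:280]
cv2.imwrite("pics/d17z.png",np.hstack([cv2.resize(a,(396,360),interpolation=cv2.INTER_CUBIC),cv2.resize(t,(400,360),interpolation=cv2.INTER_CUBIC)]))
E
```

```text
t 18.55 tcp [ 0.6694 -0.1287  0.0966] jaw deg 84.81 tz [ 0.019  0.011 -1.   ] F [ 0.1 -0.1  0.2] open 0.0655 q [ 0.15  0.82  0.01  1.55 -0.03  0.76  1.66]
```

View pics/d17z.png

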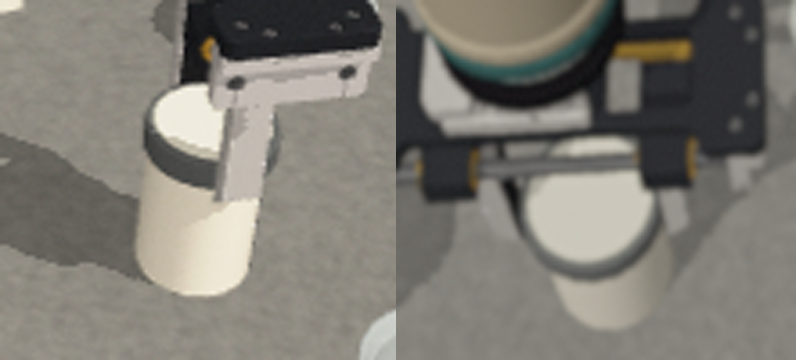

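step_arm --targets '[{"jaw": -1,"slide": [-0.001,0,-0.0005],"twist": 0},{"jaw": -1,"slide": [-0.001,0,-0.001],"twist": 0},{"jaw": -1,"slide": [-0.001,0,-0.001],"twist": 0}]'

```text
clock: 18.95
ee_pos: [0.6691, -0.1288, 0.0965]
orientation: [0.01, 0.045, 0.999, 0.006]
contact_force: [-0.1, 0.8, 4.7]
opening: 0.0656
```

step_arm --targets '[{"jaw": 0.5,"slide": [0,0,0],"twist": 0},{"jaw": 0.7,"slide": [0,0,0],"twist": 0},{"jaw": 0.9,"slide": [0,0,0.001],"twist": 0},{"jaw": 0.9,"slide": [0,0,0.01],"twist": 0},{"jaw": 1,"slide": [0,0,0.04],"twist": 0},{"jaw": 1,"slide": [0,0,0.08],"twist": 0},{"jaw": 1,"slide": [-0.02,0.03,0.11],"twist": 0},{"jaw": 1,"slide": [-0.045,0.07,0.12],"twist": 0},{"jaw": 1,"slide": [-0.07,0.106,0.12],"twist": 0},{"jaw": 1,"slide": [-0.094,0.142,0.12],"twist": 0},{"jaw": 1,"slide": [-0.118,0.178,0.12],"twist": 0},{"jaw": 1,"slide": [-0.118,0.178,0.12],"twist": 0}]'

```text
clock: 20.15
ee_pos: [0.5477, 0.0558, 0.2172]
orientation: [0.009, 0.041, 0.999, 0.007]
contact_force: [0.5, -0.5, -0.2]
opening: 0.0941
```

step_arm --targets '[{"jaw": 1,"slide": [-0.025,0.04,0],"twist": 0},{"jaw": 1,"slide": [-0.05,0.08,0],"twist": 0},{"jaw": 1,"slide": [-0.075,0.12,0],"twist": 0},{"jaw": 1,"slide": [-0.1,0.15,0],"twist": 0},{"jaw": 1,"slide": [-0.107,0.164,0],"twist": 0},{"jaw": 1,"slide": [-0.107,0.164,0],"twist": 0},{"jaw": 1,"slide": [-0.107,0.164,0],"twist": 0}]'

```text
clock: 20.85
ee_pos: [0.4417, 0.219, 0.2175]
orientation: [0.009, 0.041, 0.999, 0.007]
contact_force: [0.4, 0.6, -0.7]
opening: 0.0937
```

```bash
python3 - <<'E'
from meas import *
pose(); w=snap("wrist","w18")
s=snap("side","d18"); a=s["img"][260:360,370:480]
sc=snap("scene","c18"); t=sc["img"][290:390,160:280]
cv2.imwrite("pics/d18z.png",np.hstack([cv2.resize(a,(396,360),interpolation=cv2.INTER_CUBIC),cv2.resize(t,(400,360),interpolation=cv2.INTER_CUBIC)]))
c=blob(sc["img"],(219,340),150); print("BR lid",cv2.boundingRect(c),ring(plane(sc,c,.091)))
c=blob(w["img"],(310,220),150); print("BS lid",cv2.boundingRect(c),rect(plane(w,c,.070)))
E
```

```text
t 20.85 tcp [0.4417 0.219  0.2175] jaw deg 85.3 tz [ 0.019  0.014 -1.   ] F [ 0.4  0.6 -0.7] open 0.0937 q [-0.52  0.41  0.01  1.98 -0.01  0.72  0.98]
BR lid (199, 327, 38, 36) (array([ 0.66776362, -0.1287996 ]), np.float64(56.129379435263075))
BS lid (265, 184, 83, 79) (array([0.44264667, 0.21572011]), 56.73790740966797, 56.626739501953125, 80.62934875488281)
```

View pics/d18z.png

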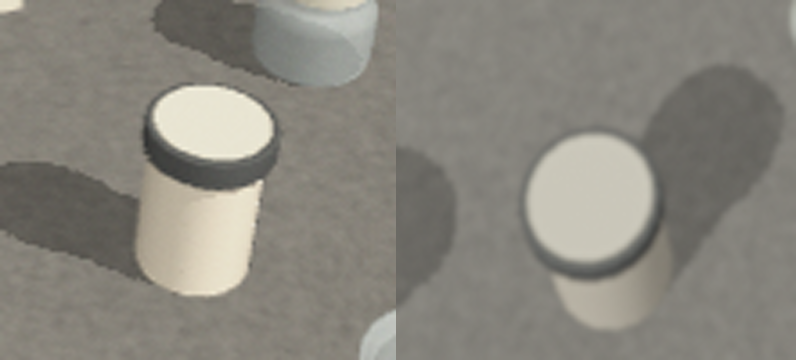

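View pics/w18.png

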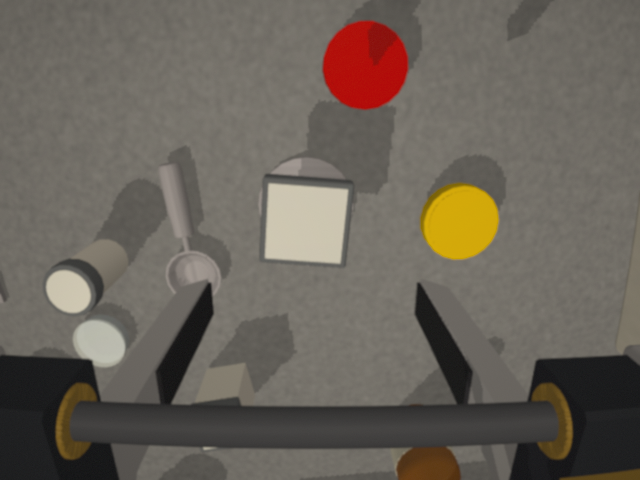

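step_arm --targets '[{"jaw": 1,"slide": [0.001,-0.0033,-0.04],"twist": -0.082},{"jaw": 1,"slide": [0.001,-0.0033,-0.08],"twist": -0.082},{"jaw": 1,"slide": [0.001,-0.0033,-0.12],"twist": -0.082},{"jaw": 1,"slide": [0.001,-0.0033,-0.138],"twist": -0.082},{"jaw": 1,"slide": [0.001,-0.0033,-0.142],"twist": -0.082},{"jaw": 1,"slide": [0.001,-0.0033,-0.142],"twist": -0.082},{"jaw": 1,"slide": [0.001,-0.0033,-0.142],"twist": -0.082}]'

```text
clock: 21.7
ee_pos: [0.444, 0.2148, 0.0762]
orientation: [0.01, 0.084, 0.996, 0.007]
contact_force: [0.3, -0.3, 0.3]
opening: 0.0937
```

```bash
python3 - <<'E'
from meas import *
pose(); s=snap("wrist","w19");c=blob(s["img"],(310,335),150); print(cv2.boundingRect(c),rect(plane(s,c,.070)))
E
```

```text
t 21.7 tcp [0.444  0.2148 0.0762] jaw deg 80.4 tz [ 0.022  0.013 -1.   ] F [ 0.3 -0.3  0.3] open 0.0937 q [-0.52  0.65  0.02  2.1  -0.03  0.36  0.93]
(243, 249, 142, 123) (array([0.44256732, 0.21564462]), 56.83985137939453, 56.80248260498047, 80.63785552978516)
```

View pics/w19.png

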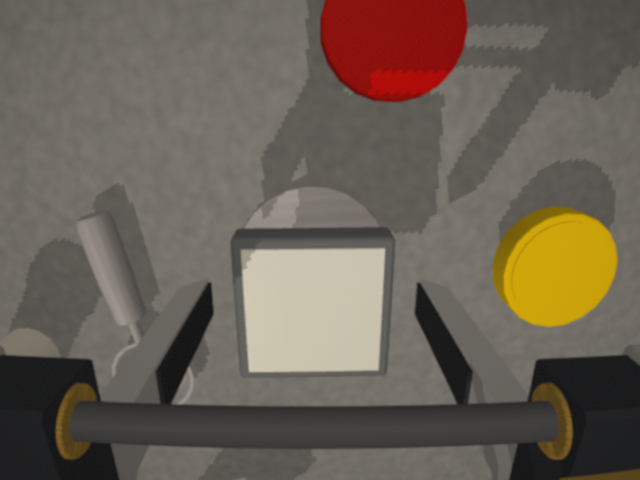

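step_arm --targets '[{"jaw": 0.9,"slide": [-0.0015,0.001,-0.0015],"twist": 0.003},{"jaw": 0.7,"slide": [-0.0015,0.001,-0.0015],"twist": 0.003},{"jaw": 0.5,"slide": [-0.0015,0.001,-0.0015],"twist": 0.003},{"jaw": 0.3,"slide": [-0.0015,0.001,-0.0015],"twist": 0.003},{"jaw": -1,"slide": [-0.0015,0.001,-0.0015],"twist": 0.003},{"jaw": -1,"slide": [-0.0015,0.001,-0.0015],"twist": 0.003},{"jaw": -1,"slide": [-0.0015,0.001,-0.0015],"twist": 0.003},{"jaw": -1,"slide": [-0.0015,0.001,-0.0015],"twist": 0.003},{"jaw": -1,"slide": [-0.0015,0.001,0.005],"twist": 0.003},{"jaw": -1,"slide": [-0.0015,0.001,0.03],"twist": 0.003},{"jaw": -1,"slide": [-0.0015,0.001,0.07],"twist": 0.003},{"jaw": -1,"slide": [-0.0015,0.001,0.11],"twist": 0.003}]'

```text
clock: 22.95
ee_pos: [0.4418, 0.2156, 0.1874]
orientation: [0.01, 0.082, 0.997, 0.007]
contact_force: [0.7, 0.2, -1.2]
opening: 0.0657
```

step_arm --targets '[{"jaw": -1,"slide": [0,0,0],"twist": 0}]'

```text
clock: 23.05
ee_pos: [0.4447, 0.2171, 0.1919]
orientation: [0.013, 0.082, 0.996, 0.009]
contact_force: [0.2, 0.3, -0.5]
opening: 0.0658
```

```bash
python3 - <<'E'
from meas import *
pose(); s=snap("wrist","w20")
E
```

```text
t 23.05 tcp [0.4447 0.2171 0.1919] jaw deg 80.58 tz [ 0.028  0.017 -0.999] F [ 0.2  0.3 -0.5] open 0.0658 q [-0.54  0.45  0.04  2.01 -0.03  0.64  0.92]
```

View pics/w20.png

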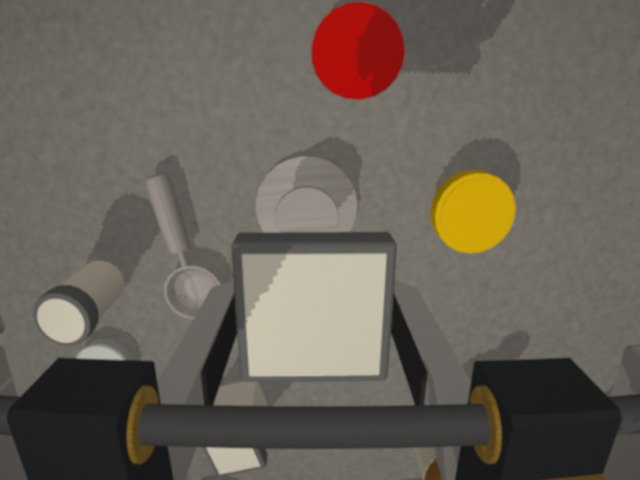

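step_arm --targets '[{"jaw": -1,"slide": [0,-0.03,0],"twist": -0.07},{"jaw": -1,"slide": [0,-0.07,0],"twist": -0.15},{"jaw": -1,"slide": [0,-0.11,0],"twist": -0.24},{"jaw": -1,"slide": [0,-0.15,0],"twist": -0.34},{"jaw": -1,"slide": [0,-0.19,0],"twist": -0.44},{"jaw": -1,"slide": [0,-0.23,0],"twist": -0.54},{"jaw": -1,"slide": [0,-0.27,0],"twist": -0.64},{"jaw": -1,"slide": [0,-0.31,0],"twist": -0.74},{"jaw": -1,"slide": [0,-0.34,0],"twist": -0.8},{"jaw": -1,"slide": [0,-0.36,0],"twist": -0.8},{"jaw": -1,"slide": [0,-0.36,0],"twist": -0.8},{"jaw": -1,"slide": [0,-0.36,0],"twist": -0.8}]'

```text
clock: 24.3
ee_pos: [0.4424, -0.1429, 0.1887]
orientation: [0.013, 0.464, 0.886, 0.003]
contact_force: [0.2, -0.5, -1.3]
opening: 0.0658
```

```bash
python3 - <<'E'
from meas import *
pose(); s=snap("wrist","w21")
s=snap("scene","c21"); g=s["img"].min(2)
yy,xx=np.nonzero((g>172)[217:262,100:150]); p=np.c_[xx+100,yy+217]; P=plane(s,p,.075);print(len(p),rect(P)); print(cv2.boxPoints(cv2.minAreaRect((P*1000).astype(np.float32))))
E
```

```text
t 24.3 tcp [ 0.4424 -0.1429  0.1887] jaw deg 34.72 tz [ 0.026 -0.007 -1.   ] F [ 0.2 -0.5 -1.3] open 0.0658 q [ 0.07  0.43  0.25  2.09 -0.18  0.61  1.05]
289 (array([ 0.44542047, -0.27781058]), 57.611236572265625, 57.32611083984375, 23.619216918945312)
[[ 407.5439  -263.08984]
 [ 430.512   -315.61365]
 [ 483.29703 -292.5313 ]
 [ 460.32895 -240.0075 ]]
```

View pics/w21.png

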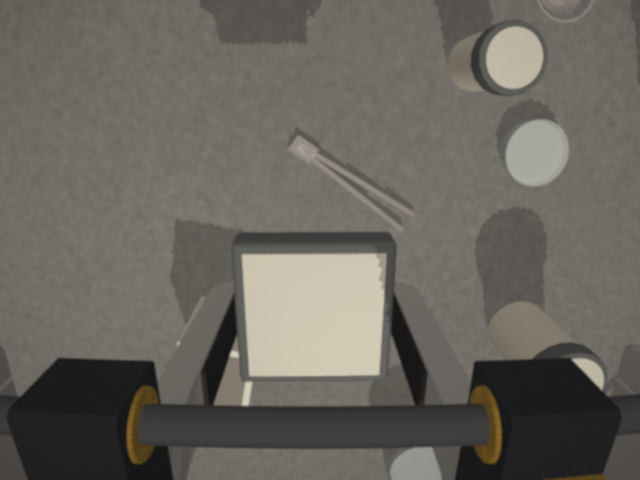

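step_arm --targets '[{"jaw": -1,"slide": [0,-0.03,0],"twist": -0.06},{"jaw": -1,"slide": [0.001,-0.065,0],"twist": -0.12},{"jaw": -1,"slide": [0.002,-0.1,0],"twist": -0.17},{"jaw": -1,"slide": [0.003,-0.125,-0.01],"twist": -0.194},{"jaw": -1,"slide": [0.003,-0.135,-0.025],"twist": -0.194},{"jaw": -1,"slide": [0.003,-0.135,-0.035],"twist": -0.194},{"jaw": -1,"slide": [0.003,-0.135,-0.035],"twist": -0.194},{"jaw": -1,"slide": [0.003,-0.135,-0.035],"twist": -0.194},{"jaw": -1,"slide": [0.003,-0.135,-0.035],"twist": -0.194}]'

```text
clock: 25.3
ee_pos: [0.4464, -0.2756, 0.1544]
orientation: [0.014, 0.546, 0.838, 0.002]
contact_force: [0.2, -0.4, -0.2]
opening: 0.0657
```

```bash
python3 - <<'E'
from meas import *
pose(); s=snap("wrist","w22")
s=snap("scene","c22"); cv2.imwrite("pics/c22z.png",cv2.resize(s["img"][180:280,70:190],None,fx=5,fy=5,interpolation=cv2.INTER_CUBIC))
E
```

```text
t 25.3 tcp [ 0.4464 -0.2756  0.1544] jaw deg 23.87 tz [ 0.025 -0.011 -1.   ] F [ 0.2 -0.4 -0.2] open 0.0657 q [ 0.32  0.56  0.27  1.97 -0.26  0.61  1.17]
```

View pics/w22.png

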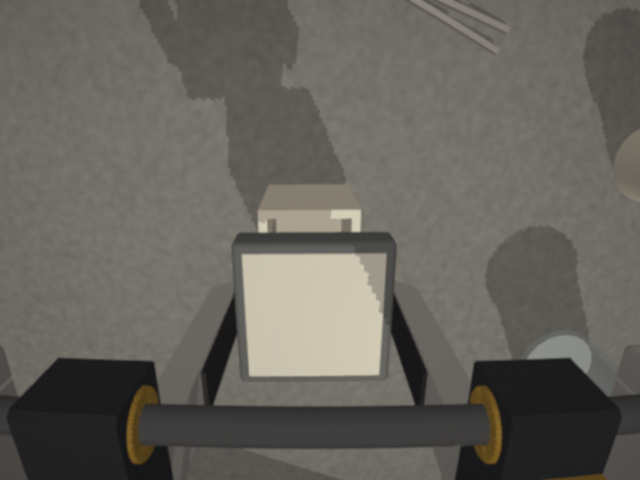

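View pics/c22z.png

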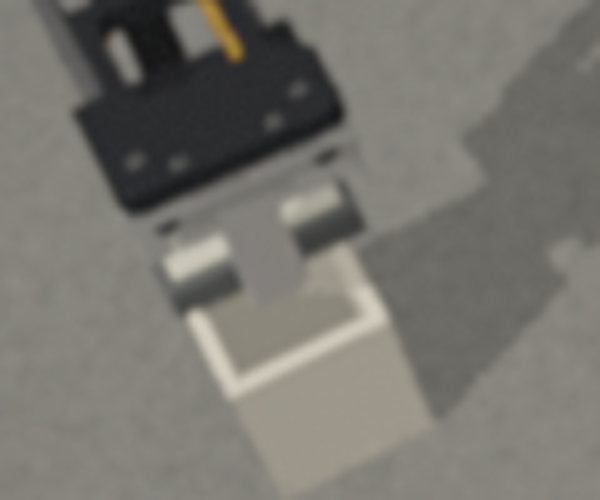

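```bash
python3 - <<'E'
from meas import *
a=cv2.imread("pics/w22.png"); cv2.imwrite("pics/w22z.png",cv2.resize(a[170:260,240:380],None,fx=5.6,fy=5.6,interpolation=cv2.INTER_CUBIC))
g=a.min(2)
for c in (275,290,310,330,345): print(c,g[180:236,c].tolist())
for r in (214,220,226): print(r,g[r,252:282].tolist(),g[r,340:370].tolist())
E
```

```text
275 [88, 88, 89, 91, 99, 108, 112, 112, 113, 112, 112, 113, 112, 112, 113, 113, 112, 112, 113, 112, 112, 112, 112, 112, 112, 112, 112, 112, 113, 118, 130, 140, 144, 144, 144, 144, 144, 140, 131, 115, 106, 103, 102, 102, 100, 99, 99, 98, 99, 99, 98, 91, 79, 63, 58, 58]
290 [86, 87, 86, 89, 97, 108, 112, 112, 112, 112, 113, 112, 112, 112, 113, 111, 113, 112, 112, 113, 112, 112, 112, 112, 112, 112, 113, 112, 114, 120, 132, 142, 143, 145, 144, 144, 144, 144, 144, 145, 145, 144, 143, 144, 143, 143, 143, 142, 143, 143, 141, 125, 98, 69, 58, 58]
310 [87, 86, 88, 91, 100, 109, 112, 112, 112, 112, 113, 112, 113, 113, 111, 112, 112, 112, 112, 113, 113, 112, 113, 112, 112, 112, 112, 113, 114, 122, 134, 142, 144, 145, 144, 144, 144, 144, 142, 142, 143, 144, 144, 143, 144, 143, 143, 144, 143, 143, 140, 124, 97, 69, 58, 57]
330 [87, 86, 86, 90, 101, 109, 112, 113, 113, 113, 112, 113, 112, 113, 112, 111, 112, 113, 113, 112, 112, 113, 113, 113, 112, 113, 112, 112, 115, 124, 140, 151, 154, 154, 153, 156, 160, 165, 159, 148, 144, 143, 143, 143, 143, 143, 144, 142, 143, 143, 140, 126, 96, 69, 59, 58]
3
[... 473 characters left out ...]
3, 184, 183, 183, 184, 183, 184, 183, 184, 184, 179, 161, 130, 108, 105, 107, 110, 111, 111, 111, 111]
220 [92, 88, 88, 86, 89, 104, 130, 144, 146, 144, 145, 145, 150, 160, 149, 126, 109, 105, 105, 104, 101, 97, 93, 106, 127, 142, 144, 144, 144, 144] [138, 123, 108, 102, 102, 101, 101, 101, 101, 101, 107, 133, 167, 180, 183, 183, 183, 184, 184, 176, 153, 124, 107, 106, 105, 106, 105, 106, 106, 107]
226 [109, 108, 105, 99, 94, 110, 146, 172, 181, 183, 182, 183, 182, 183, 171, 141, 113, 102, 102, 99, 93, 89, 88, 99, 120, 136, 143, 144, 144, 143] [137, 122, 106, 101, 101, 100, 100, 100, 100, 100, 114, 142, 170, 183, 184, 183, 183, 183, 182, 173, 145, 116, 105, 106, 107, 107, 107, 108, 109, 109]
```

View pics/w22z.png

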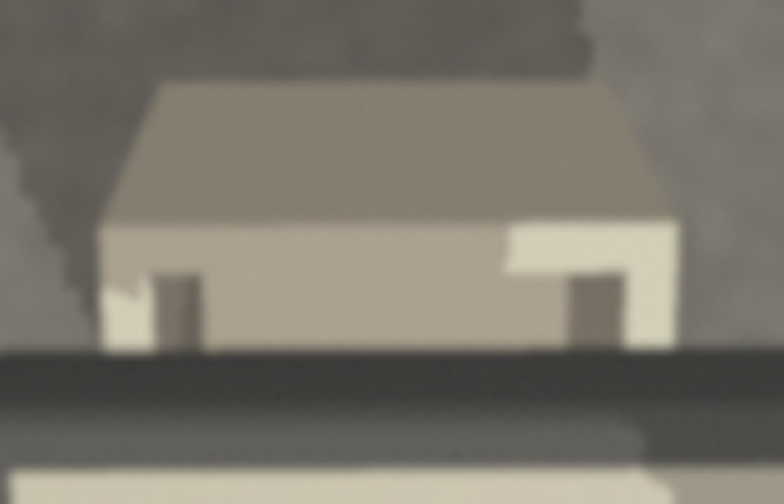

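```bash
python3 - <<'E'
from meas import *
from plant import cams
s=cams.snapshot("wrist")
T=plane(s,[(275,209.8),(290,209.7),(310,209.5),(330,209.5),(345,209.3)],.075)
L=plane(s,[(257.4,214),(257.5,220),(257.8,226)],.075);R=plane(s,[(360.5,214),(360.3,220),(360.05,226)],.075)
d=T[-1]-T[0]; print("angle T",np.degrees(np.arctan2(d[1],d[0])))
for x in (L,R): d=x[-1]-x[0]; print(np.degrees(np.arctan2(d[1],d[0])))
th=np.radians(23.7); u=np.array([np.cos(th),np.sin(th)]); v=np.array([np.sin(th),-np.cos(th)])
print("width",(R.mean(0)-L.mean(0))@u)
C=u*((R.mean(0)+L.mean(0))@u/2)+v*(T.mean(0)@v+.029); print("pot",C)
c=blob(s["img"],(316,330),125); zt=.1544-.0127+.008
print("lid",cv2.boundingRect(c),rect(plane(s,c,zt)))
pose()
E
```

```text
angle T 23.901426016848937
-66.64545500717996
-66.41669043062917
width 0.05805453543681215
pot [ 0.44643734 -0.27709479]
lid (242, 253, 144, 124) (array([ 0.44692261, -0.27481805]), 57.41816711425781, 57.4720573425293, 23.673133850097656)
t 25.45 tcp [ 0.4463 -0.2765  0.1546] jaw deg 23.81 tz [ 0.026 -0.012 -1.   ] F [ 0.1  1.3 -0.8] open 0.0658 q [ 0.32  0.56  0.27  1.97 -0.26  0.61  1.17]
```

step_arm --targets '[{"jaw": -1,"slide": [-0.0005,-0.002,-0.015],"twist": 0},{"jaw": -1,"slide": [-0.0005,-0.002,-0.03],"twist": 0},{"jaw": -1,"slide": [-0.0005,-0.002,-0.045],"twist": 0},{"jaw": -1,"slide": [-0.0005,-0.002,-0.053],"twist": 0},{"jaw": -1,"slide": [-0.0005,-0.002,-0.057],"twist": 0},{"jaw": -1,"slide": [-0.0005,-0.002,-0.059],"twist": 0},{"jaw": -1,"slide": [-0.0005,-0.002,-0.059],"twist": 0},{"jaw": -1,"slide": [-0.0005,-0.002,-0.059],"twist": 0},{"jaw": -1,"slide": [-0.0005,-0.002,-0.059],"twist": 0}]'

```text
clock: 26.35
ee_pos: [0.4461, -0.2787, 0.0962]
orientation: [0.014, 0.546, 0.838, 0.002]
contact_force: [0.1, 0.9, 3.9]
opening: 0.0659
```

```bash
python3 - <<'E'
from h import *
pose(); 
s=snap("side","d23"); a=s["img"][340:450,270:380]
t=snap("scene","c23")["img"][190:290,70:190]
cv2.imwrite("pics/d23z.png",np.hstack([cv2.resize(a,(396,396),interpolation=cv2.INTER_CUBIC),cv2.resize(t,(400,396),interpolation=cv2.INTER_CUBIC)]))
E
```

```text
t 26.35 tcp [ 0.4461 -0.2787  0.0962] jaw deg 23.81 tz [ 0.027 -0.012 -1.   ] F [0.1 0.9 3.9] open 0.0659 q [ 0.36  0.65  0.22  2.01 -0.3   0.47  1.21]
```

View pics/d23z.png

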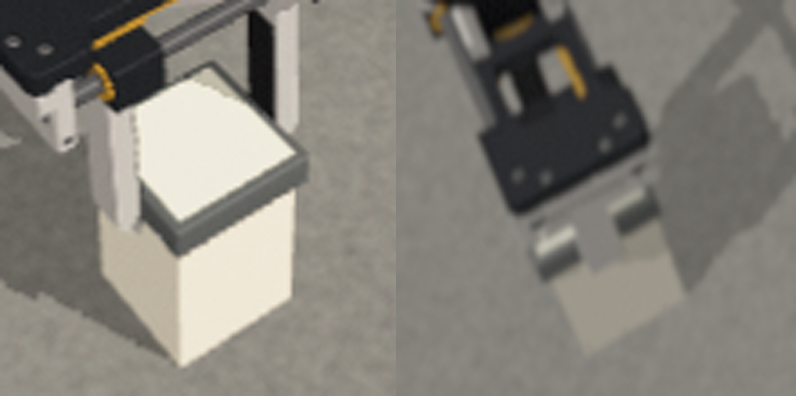

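Contact at the expected height, sitting square. Release and retreat.

step_arm --targets '[{"jaw": 0.5,"slide": [0,0,0],"twist": 0},{"jaw": 0.7,"slide": [0,0,0],"twist": 0},{"jaw": 0.9,"slide": [0,0,0.001],"twist": 0},{"jaw": 0.9,"slide": [0,0,0.01],"twist": 0},{"jaw": 1,"slide": [0,0,0.04],"twist": 0},{"jaw": 1,"slide": [0,0,0.08],"twist": 0},{"jaw": 1,"slide": [0,0,0.12],"twist": 0},{"jaw": 1,"slide": [0.01,0.04,0.14],"twist": 0},{"jaw": 1,"slide": [0.01,0.08,0.16],"twist": 0},{"jaw": 1,"slide": [0.01,0.1,0.16],"twist": 0},{"jaw": 1,"slide": [0.01,0.1,0.16],"twist": 0},{"jaw": 1,"slide": [0.01,0.1,0.16],"twist": 0}]'

```text
clock: 27.65
ee_pos: [0.4561, -0.1791, 0.2567]
orientation: [0.015, 0.546, 0.838, 0.002]
contact_force: [0.1, -0.2, 0.1]
opening: 0.0935
```

```bash
python3 - <<'E'
from meas import *
pose(); snap("side","d24"); sc=snap("scene","c24"); snap("wrist","w24")
for n,sd,z in [("BR",(219,345),.091),("BS",(126,236),.091),("SS",(370,305),.071),("SR",(300,236),.071)]:
    try:
        c=blob(sc["img"],sd,150); print(n,cv2.boundingRect(c),(ring if n[1]=="R" else rect)(plane(sc,c,z)))
    except Exception as e: print(n,e)
E
```

```text
t 27.65 tcp [ 0.4561 -0.1791  0.2567] jaw deg 23.84 tz [ 0.027 -0.013 -1.   ] F [ 0.1 -0.2  0.1] open 0.0935 q [ 0.06  0.37  0.35  1.95 -0.17  0.82  0.91]
BR (199, 327, 38, 36) (array([ 0.66776362, -0.1287996 ]), np.float64(56.129379435263075))
BS (101, 216, 43, 38) (array([ 0.4454455 , -0.27864432]), 58.200252532958984, 57.85895919799805, 23.33363151550293)
SS (357, 292, 28, 25) (array([0.62443494, 0.12082981]), 37.779075622558594, 37.883060455322266, 6.742964267730713)
SR (289, 228, 22, 18) (array([0.47942007, 0.02235168]), np.float64(36.25811380419899))
```

View pics/d24.png

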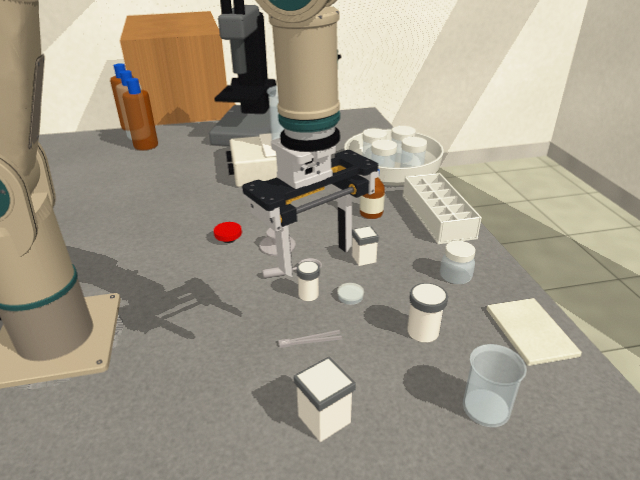

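View pics/c24.png

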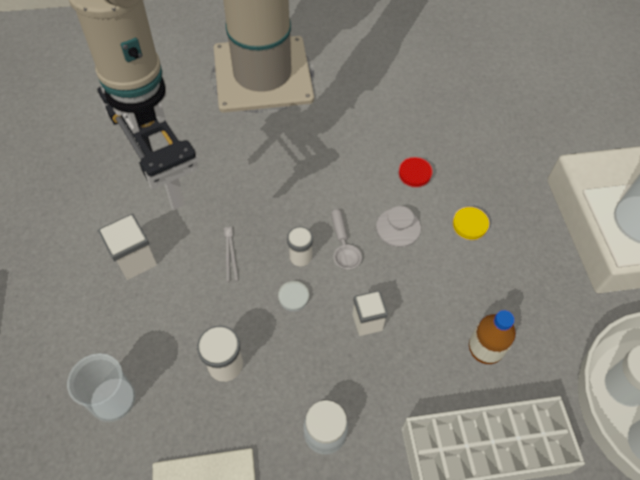

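```bash
python3 -c "
from plant import ctrl; print(ctrl.job_done())"
```

```text
the job is handed in; nothing more can be done
None
```

All four lids are seated on their own pots, taken from the top of the stack in order: small round, small square, big round, big square. I handed the job in at about 28 s on the robot's clock.

- **Centring:** in the last scene picture, each lid centre was within about 1 mm of the pot centre measured before placing.
- **Square lids:** these read as turned less than 1° from their pots. The big one was 23.3° against 23.6°, and the small one 6.7° against about 6°.
- **Flatness and pots:** the side and scene views show all lids flat on the rims. I did not re-measure the pots' own positions after placing; in the pictures they stand where they were, and nothing fell.
- **Forces:** the largest contact reading I saw was about 5 N, when the lids touched down.
- **Disagreements:** the wrist and scene cameras differed by 1–2 mm on positions. The tool built up about 1.7° of tilt over the run. The tilt does not show in the seated lids.

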